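# Rack the sound gel plate on the sloped drying rest, cull the broken ones

## Robot

A 6-joint arm with a two-finger parallel gripper is mounted at the origin on the work surface. World frame = base frame: x ahead of the robot, y to its left, z up, the work surface at z = 0. Lengths are in m, angles in rad, forces in N, time in s.
With the tool pointing down it reaches from about 0.4 to 0.825 m from the base axis. Payload 7 kg.
Tool frame: the origin (TCP) lies between the finger pads; the fingertips stand 22 mm ahead of it and the grasp point (between the pads) lies 3 mm ahead of it; z points along the fingers, y is the direction in which the jaws open and shut (so a half turn about z gives the same grasp; the last joint's range is limited). The gripper opens to 88 mm and grips with 3 to 60 N. Pads are 19 mm wide; open, the fingers measure 130 mm over their backs; the gripper's body (78 mm by 193 mm) begins 47 mm behind the grasp point.
Start: joints at [1.597, 0.359, 0.012, 0, -1.224, -0.288], TCP at [0.175, 0.652, 0.249] pointing down, gripper open.
Joint ranges: [-3.07, 3.07], [-1.43, 2.12], [-1.02, 1.25], [-3.03, 1.67], [-3.05, -0], [-3.03, 3.03]. Speed limits (rad/s): [2.39, 2.39, 3.01, 3.14, 3.14, 3.14].

## Interface

Orientations are given as [roll, pitch, yaw] about the fixed x, y, z axes, in that order (R = Rz(yaw) Ry(pitch) Rx(roll)).
In Python, from station import arm, optics gives the robot as it stands. The module is installed in compiled form; this text tells all that it offers.
- The arm moves only by the tool jog_arm, never from a script. Its argument "motion" is a list that holds one entry, the list of rows, each a list of 7 numbers: the shift along the tool's x, y, z in m, then the turn, a rotation vector about the tool's x, y, z in degrees, then the finger opening in m, from 0 to 0.0876. In form: [[[x, y, z, rx, ry, rz, grip], ...]]. A call has 1 to 8 rows; each row is the pose to reach, as a shift and turn from the pose measured when the call began, along the tool's axes at that moment; what a row does not reach only later rows make up. A row lasts 1/10 s, in which the tool goes at most 50 mm and 8.59 degrees, less where a joint would pass 70% of its speed; a pose out of reach is approached as far as the arm can. A call with a gripper value outside its range is refused whole. The fingers move at their own pace and stop on an object; "newtons" is the grip in N (left out, the last holds). Time passes only in rows, so rows that repeat a pose let the fingers close. It gives the time, the measured TCP pose, the force and the opening at its end, in the units of the state.
- arm.get_state(): the state, without advancing time (a new reading comes with each control period).
- optics.grab_frame(name): name is "side" or "top"; returns the picture (384x512x3 uint8, red, green, blue); there is no depth.
- optics.camera_model(name): a dict with "mtx" (3x3 intrinsics, pixels), "D" ([k1, k2, p1, p2, k3] as OpenCV has them; the pictures are not rectified), "R" (3x3) and "t" (3): a world point X has camera coordinates R X + t. Camera axes: x right, y down, z forward; pixel columns grow to the right and rows downward; lengths in m; the calibration is good to about 2 mm. A picture is of the moment at which its call begins. camera_model takes no time and is no camera call.
- arm.job_done(): hands the job in, once; it reports no verdict.
The state is a dict: "t": time; "q": joint angles; "qd": joint speeds; "joint_efforts": joint torques, N m; "eef_pos": TCP position; "ee_rot": TCP orientation; "force": force on the tool from outside, world axes, zero at the start; "moment": the same for the moment, N m; "width": finger opening in m.
Only numpy, scipy, OpenCV 4.12 (cv2) and the standard library are available. Lean on these libraries where they do the work, as an engineer would, in place of code of your own. Each camera call takes 0.05 s, during which the arm holds its last target.

## Task

Cull the batch of three tinted glass gel plates: put the two damaged ones (one with a corner broken off, one snapped short) in the red tray, and lay the whole one lengthwise on the narrow orange sloped deck, strips up, lying flat on it, centred across its width and pushed down the slope until its lower end bears lightly but surely on the black stop lip. Set it down gently and do not push the deck out of its slope, which only friction holds; leave everything else on the bench where it is.

Things in the scene. Friction and masses are not known exactly. Their poses are not given: they have to be found in the camera images.
- sound_plate: The whole gel plate, 90 x 50 mm, about 75 g. Tinted glass 6 mm thick, flat underside; a dark strip 6 mm wide, 2 mm high along each long edge of the top (8 mm in all). Starts flat on the bench, strips up, in any of the batch's three places. Origin: centre of the underside; x along the 90 mm, y across the 50 mm, z out of the top.
- chipped_plate: Gel plate with its +x +y corner broken off (28 mm along x, 24 mm along y missing from 90 x 50 mm). Tinted glass 6 mm thick, flat underside; a dark strip 6 mm wide, 2 mm high along each long edge of the top (8 mm in all). Starts flat on the bench, strips up, in any of the batch's three places. Origin: centre of the underside of the unbroken outline; x along the 90 mm. Full width near the origin.
- short_plate: Gel plate snapped short: 54 (x) x 50 mm (y), with a 6 mm stub on its +x end. Tinted glass 6 mm thick, flat underside; a dark strip 6 mm wide, 2 mm high along each long edge of the top (8 mm in all). Starts flat on the bench, strips up, in any of the batch's three places. Origin: centre of the underside of the 54 x 50 mm part.
- deck: Orange sloped bar on the stand, 90 x 30 mm, 8 mm thick (the plate overhangs 10 mm each side). Origin: on the bearing face's centre line, 48 mm up from its low end, 100 mm above the bench; x up the slope, y level across, z square out of the face. Slope 16 to 27 degrees, low end towards the robot: read it from this orientation.
- stand: Fixed foot of the drying stand: dark steel base 130 x 85 x 12 mm and a slim aluminium pillar. Origin: under the base's centre, straight below the deck's origin. The deck turns on it about a level hinge line through the deck's origin along y, held only by friction of 0.5 N m: some 10 N pressed on one end of the deck shifts it.
- stop: Black stop lip near the deck's low end, clamped tight to it at a place that differs each time. Origin: foot of its inner (uphill) face, on the deck's centre line, 25 to 40 mm down the slope from the deck's origin; axes as the deck. 6 mm high, 6 mm thick, 30 mm wide. A plate that is home has its centre 45 mm up the slope from here. Let go short of it, a plate generally stays by friction.
- tray: Red open reject tray, 160 (x) x 150 (y) x 45 mm high, walls and floor 4 to 5 mm, fixed to the bench. Origin: centre of its underside, on the bench. Both broken plates fit one on top of the other.
- dropper: Bystander: small amber dropper bottle, 28 mm across, 65 mm high; origin under its centre.
- comb: Bystander: white plastic gel comb lying flat, 70 x 27 mm, 8 mm high; origin under its middle.
- dish: Bystander: grey closed petri dish, 90 mm across, 14 mm high; origin under its centre.
- beaker: Bystander: steel beaker, 80 mm across, 85 mm high; origin under its centre.
- timer: Bystander: white bench timer lying flat, 60 x 60 mm, 16 mm high; origin under its centre.
- stain_jar: Bystander: amber jar with a blue cap, 48 mm across, 75 mm high; origin under its centre.

How it is judged:
By the outcome, as a careful person would: the job done as asked, in the order asked, and still so for the second after the job is handed in, with the robot touching nothing.
It also fails if it takes over 67 s, if anything falls off the work surface, if the arm or the gripper's body presses on something with over 40 N, if the wrist force passes 120 N, or if a joint passes its speed limit or range.

## Working session

There is one attempt and no reset: what is moved stays moved. The work goes in short steps, Python scripts to look and compute and a tool call to move; the robot and the scene stay as the last step left them, time stands still between calls to the robot, and variables do not carry over. Pictures are saved under pics/ and viewed, and the job is handed in when it is done.

Besides the shell and the picture viewer there is one more tool, called after "Emit:" as name(argument=value, ...) on one line, values as JSON. jog_arm: Moves the arm, as the interface text tells. Its arguments: {"type":"object","properties":{"motion":{"type":"array","items":{"type":"array","items":{"type":"array","items":{"type":"number"}}}},"newtons":{"type":"number"}},"required":["motion"]}

```bash
mkdir -p pics; python3 - <<'E'
from station import arm, optics
import cv2
for n in ("top","side"):
    im=optics.grab_frame(n); cv2.imwrite(f"pics/{n}0.png",im[:,:,::-1])
    m=optics.camera_model(n); print(n,m)
print(arm.get_state())
E
```

```text
top {'mtx': array([[478.39101887,   0.        , 259.82168552],
       [  0.        , 478.39101887, 194.28296264],
       [  0.        ,   0.        ,   1.        ]]), 'D': array([-0.09074563,  0.        ,  0.        ,  0.        ,  0.        ]), 'R': array([[-2.62714991e-02, -9.99644663e-01, -4.51182255e-03],
       [-9.89558692e-01,  2.66457403e-02, -1.41646037e-01],
       [ 1.41715925e-01,  7.43459506e-04, -9.89907088e-01]]), 't': array([-0.008727  ,  0.63714678,  1.19031801])}
side {'mtx': array([[406.52107845,   0.        , 251.35999774],
       [  0.        , 406.52107845, 185.66364927],
       [  0.        ,   0.        ,   1.        ]]), 'D': array([0.01093469, 0.        , 0.        , 0.        , 0.        ]), 'R': array([[-0.80799951, -0.58887931, -0.01891951],
       [-0.40378394,  0.57684407, -0.71007707],
       [ 0.4290633 , -0.56610253, -0.70386974]]), 't': array([0.50177747, 0.30471187, 0.71997428])}
{'t': 0.1, 'q': array([ 1.59708171e+00,  3.59326121e-01,  1.11590981e-02, -2.69347479e-04,
       -1.22410722e+00, -2.88090627e-01]), 'qd': array([0.00139772, 0.00075548, 0.0018049 , 0.00041696, 0.00045173,
       0.00064944]), 'joint_efforts': array([-2.13966872e-03, -5.84154689e+01,  2.93755049e+01,  7.01559439e+00,
        1.01231327e-02, -5.73057036e-05]), 'eef_pos': array([0.17464444, 0.65160389, 0.24772015]), 'ee_rot': array([ 3.14010370e+00, -1.77160298e-04, -2.61896821e-01]), 'force': array([-0.0379078 , -0.52859574,  0.54545511]), 'moment': array([ 0.01906297,  0.0563719 , -0.00277926]), 'width': 0.08766812036486812}
```

View pics/top0.png

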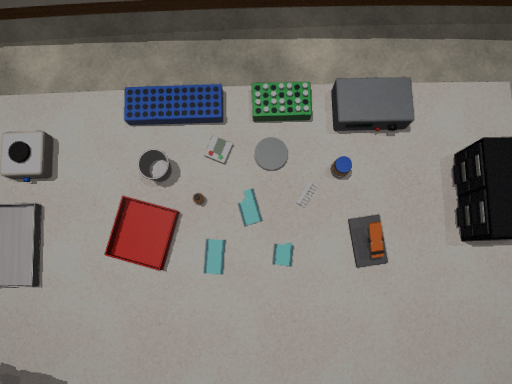

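View pics/side0.png

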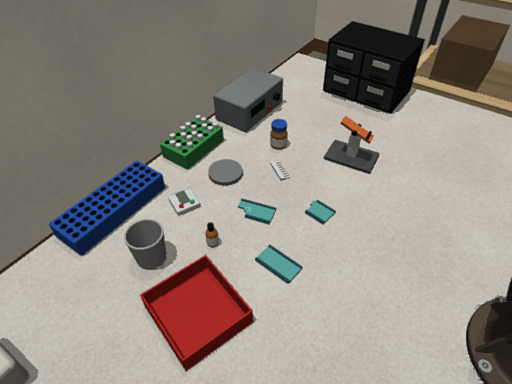

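The top view shows the whole plate near (215,257), the chipped one near (250,208) and the short one near (283,255). The tray is near (143,233) and the stand near (368,241). Next I'll zoom in and measure.

```bash
cat > h.py <<'E'
import numpy as np, cv2
from station import arm, optics
from scipy.spatial.transform import Rotation as Ro
def cm(n):
    m=optics.camera_model(n); return m
def ray(n,px):
    m=cm(n); p=cv2.undistortPoints(np.array(px,float).reshape(-1,1,2),m['mtx'],m['D']).reshape(-1,2)
    d=np.c_[p,np.ones(len(p))]@m['R']; c=-m['R'].T@m['t']; return c,d
def onz(n,px,z):
    c,d=ray(n,px); s=(z-c[2])/d[:,2]; return c+s[:,None]*d
def proj(n,X):
    m=cm(n); r,_=cv2.Rodrigues(m['R']); return cv2.projectPoints(np.array(X,float).reshape(-1,1,3),r,m['t'],m['mtx'],m['D'])[0].reshape(-1,2)
def tri(a,pa,b,pb):
    ca,da=ray(a,[pa]);cb,db=ray(b,[pb]);da=da[0];db=db[0]
    s=np.linalg.lstsq(np.c_[da,-db],cb-ca,rcond=None)[0]
    A=ca+s[0]*da;B=cb+s[1]*db;return (A+B)/2,np.linalg.norm(A-B)
def crop(im,x0,y0,x1,y1,s,fn):
    cv2.imwrite(fn,cv2.resize(im[y0:y1,x0:x1,::-1],None,fx=s,fy=s,interpolation=cv2.INTER_CUBIC))
E
python3 - <<'E'
from h import *
t=cv2.imread('pics/top0.png')[:,:,::-1]; s=cv2.imread('pics/side0.png')[:,:,::-1]
crop(t,190,180,310,285,6,'pics/t_pl.png'); crop(t,335,200,405,275,8,'pics/t_st.png'); crop(s,315,105,390,180,8,'pics/s_st.png'); crop(s,225,185,345,290,6,'pics/s_pl.png')
hsv=cv2.cvtColor(t,cv2.COLOR_RGB2HSV)
m=((hsv[...,0]>75)&(hsv[...,0]<100)&(hsv[...,1]>70)).astype(np.uint8)
cs,_=cv2.findContours(m,cv2.RETR_EXTERNAL,cv2.CHAIN_APPROX_NONE)
for c in cs:
    if cv2.contourArea(c)<150: continue
    P=onz('top',c[:,0,:],0.006)
    r=cv2.minAreaRect((P[:,:2]*1000).astype(np.float32)); print('plate',cv2.contourArea(c),r, cv2.boxPoints(r).round(0).tolist())
hs=hsv
m=(((hs[...,0]<5)|(hs[...,0]>174))&(hs[...,1]>150)).astype(np.uint8)
cs,_=cv2.findContours(m,cv2.RETR_EXTERNAL,cv2.CHAIN_APPROX_NONE)
c=max(cs,key=cv2.contourArea);P=onz('top',c[:,0,:],0.045);print('tray',cv2.minAreaRect((P[:,:2]*1000).astype(np.float32)))
E
```

```text
plate 332.0 ((482.67572021484375, -82.24993896484375), (47.245201110839844, 57.5072135925293), 88.02887725830078) [[453.0, -105.0], [511.0, -107.0], [512.0, -60.0], [455.0, -58.0]]
plate 552.5 ((481.845947265625, 98.60242462158203), (47.46818542480469, 87.33210754394531), 84.81498718261719) [[436.0, 79.0], [523.0, 71.0], [527.0, 118.0], [441.0, 126.0]]
plate 457.5 ((610.0007934570312, 5.790168762207031), (88.54757690429688, 46.132080078125), 14.81694507598877) [[561.0, 17.0], [573.0, -28.0], [659.0, -5.0], [647.0, 39.0]]
tray ((545.5003051757812, 281.5109558105469), (155.88592529296875, 158.66720581054688), 73.68973541259766)
```

View pics/t_pl.png

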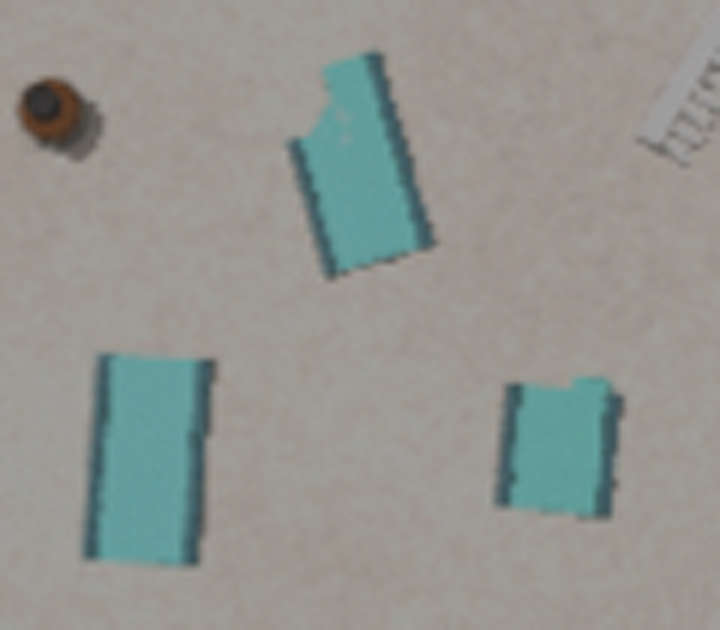

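View pics/t_st.png

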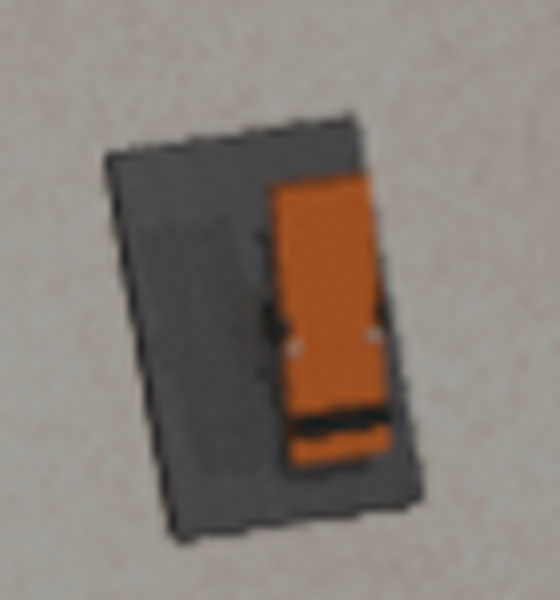

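View pics/s_st.png

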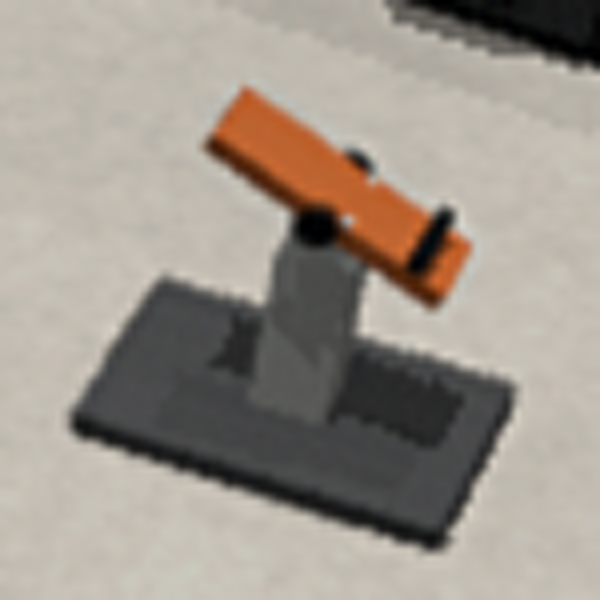

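View pics/s_pl.png

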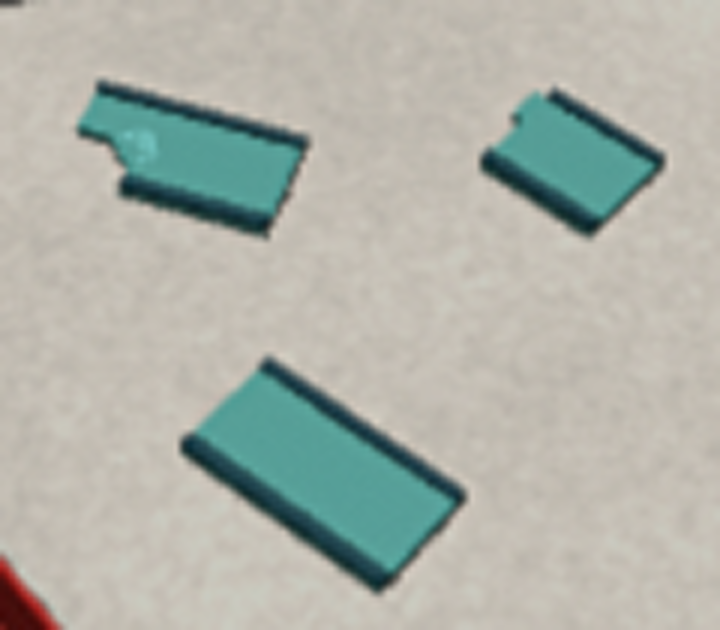

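```bash
python3 - <<'E'
from h import *
f=lambda p,o,s:((np.array(p)+.5)/s-.5+o)
T={'u+':(270,185),'u-':(369,177),'l-':(391,452),'l+':(291,465),'s+':(290,419),'s-':(391,405)}
S={'u+':(207,138),'u-':(247,88),'l-':(472,243),'l+':(437,298),'s+':(412,268),'s-':(447,212)}
P={}
for k in T:
    p,e=tri('top',f(T[k],(335,200),8),'side',f(S[k],(315,105),8)); P[k]=p; print(k,p.round(4),round(e,4))
x=(P['u+']+P['u-']-P['l+']-P['l-'])/2; y=(P['u+']+P['l+']-P['u-']-P['l-'])/2
print(np.linalg.norm(x),np.linalg.norm(y),np.degrees(np.arctan2(x[2],np.hypot(*x[:2]))),np.degrees(np.arctan2(x[1],x[0])),np.degrees(np.arctan2(-y[0],y[1])),y)
c=(P['u+']+P['u-']+P['l+']+P['l-'])/4;u=x/np.linalg.norm(x); print('c',c,'origin',(P['l+']+P['l-'])/2+u*.048)
# base
B=[(107,155),(352,118),(424,498),(180,542)]
print(onz('top',[f(b,(335,200),8) for b in B],.012).round(4))
for n in('top','side'): print(n,-cm(n)['R'].T@cm(n)['t'])
E
```

```text
u+ [ 0.5487 -0.2879  0.113 ] 0.0032
u- [ 0.5502 -0.3181  0.1142] 0.0033
l- [ 0.4684 -0.3281  0.0806] 0.0006
l+ [ 0.4657 -0.2966  0.0798] 0.0001
s+ [ 0.4778 -0.2962  0.087 ] 0.0043
s- [ 0.4808 -0.3277  0.0882] 0.0049
0.08936745139421388 0.030890767174069685 21.954511061146885 6.444135917726883 3.846062716701353 [-0.00207103  0.03080629 -0.00096067]
c [ 0.50827244 -0.30770025  0.09691774] origin [ 0.51132879 -0.30735504  0.09815759]
[[ 0.5695 -0.2565  0.012 ]
 [ 0.5794 -0.3388  0.012 ]
 [ 0.4538 -0.3554  0.012 ]
 [ 0.4422 -0.2742  0.012 ]]
top [ 0.46157785 -0.0265861   1.26851417]
side [0.21955917 0.52729439 0.7326304 ]
```

```bash
python3 - <<'E'
from h import *
f=lambda p,o,s:((np.array(p,float)+.5)/s-.5+o)
o=(190,180)
print('short', onz('top',[f(b,o,6) for b in [(509,384),(620,395),(608,517),(497,505)]],.008).round(4))
print('sound', onz('top',[f(b,o,6) for b in [(98,354),(215,360),(198,565),(84,558)]],.008).round(4))
print('chip', onz('top',[f(b,o,6) for b in [(380,52),(436,242),(330,278),(290,143)]],.008).round(4))
print('dropper',onz('top',[f((43,101),o,6)],.065), 'beaker',onz('top',[(155,157)],.085),'jar',onz('top',[(343,163)],.075))
t=cv2.imread('pics/top0.png')[:,:,::-1]
crop(t,95,185,190,280,8,'pics/t_tr.png')
E
```

```text
short [[ 0.5103 -0.0605  0.008 ]
 [ 0.5042 -0.1089  0.008 ]
 [ 0.4514 -0.1019  0.008 ]
 [ 0.4579 -0.0537  0.008 ]]
sound [[0.528  0.1194 0.008 ]
 [0.5241 0.068  0.008 ]
 [0.4353 0.077  0.008 ]
 [0.4395 0.1266 0.008 ]]
chip [[ 0.6588 -0.0077  0.008 ]
 [ 0.5735 -0.0303  0.008 ]
 [ 0.5588  0.0168  0.008 ]
 [ 0.6191  0.0332  0.008 ]]
dropper [[0.63271081 0.13494441 0.065     ]] beaker [[0.7339157  0.23821995 0.085     ]] jar [[ 0.70729411 -0.23985069  0.075     ]]
```

View pics/t_tr.png

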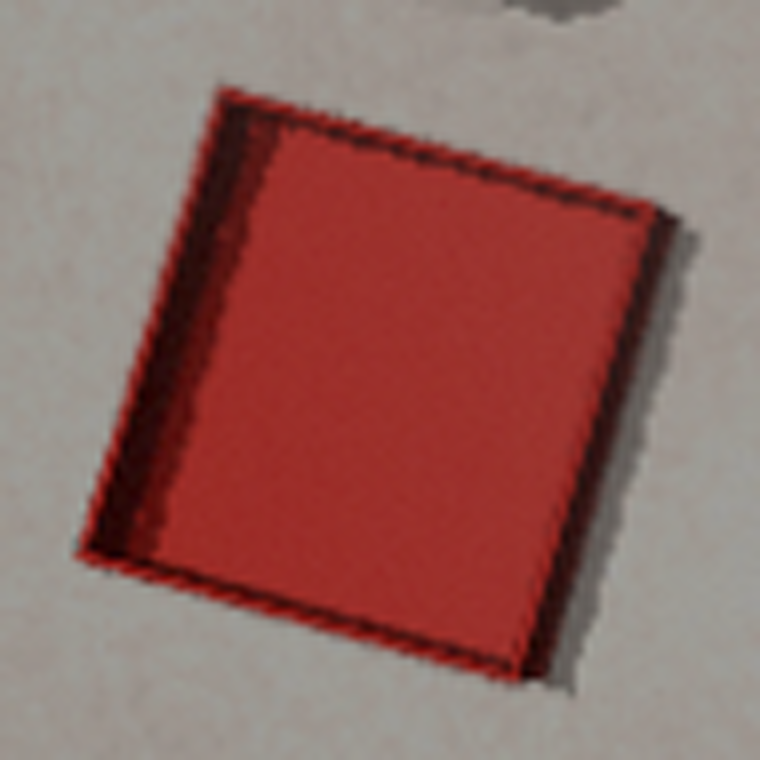

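```bash
cat >> h.py <<'E'
def go(*tg):
    # each: x,y,z (of TCP), yaw deg[, slope deg]
    s=arm.get_state(); R0=Ro.from_euler('xyz',s['ee_rot']); p=s['eef_pos']
    print('t',round(s['t'],2),'pos',p.round(4),'rot',np.degrees(s['ee_rot']).round(1),'F',s['force'].round(1),'w',round(s['width'],4),'q',s['q'].round(2))
    for g in tg:
        R=Ro.from_euler('z',g[3],True)*Ro.from_euler('y',-(g[4] if len(g)>4 else 0),True)*Ro.from_euler('x',180,True)
        print((R0.inv().apply(np.array(g[:3])-p)).round(4),(R0.inv()*R).as_rotvec(True).round(1))
E
python3 - <<'E'
from h import *
f=lambda p,o,s:((np.array(p,float)+.5)/s-.5+o)
q=onz('top',[f(b,(95,185),8) for b in [(220,88),(655,207),(522,682),(80,556)]],.045);print(q.round(4),q.mean(0))
go((.602,.003,.15,15),(.602,.003,.024,15))
E
```

```text
[[0.643  0.3333 0.045 ]
 [0.6004 0.1905 0.045 ]
 [0.4495 0.2338 0.045 ]
 [0.4923 0.3773 0.045 ]] [0.54631997 0.28375206 0.045     ]
t 0.1 pos [0.1746 0.6516 0.2477] rot [179.9  -0.  -15. ] F [-0.  -0.5  0.5] w 0.0877 q [ 1.6   0.36  0.01 -0.   -1.22 -0.29]
[0.5807 0.5157 0.0986] [  0.1   0.  -30. ]
[0.5807 0.5155 0.2246] [  0.1   0.  -30. ]
```

Emit:
jog_arm(motion=[[[0.581, 0.516, 0.05, 0, 0, -30, 0.08], [0.581, 0.516, 0.05, 0, 0, -30, 0.08], [0.581, 0.516, 0.05, 0, 0, -30, 0.08], [0.581, 0.516, 0.05, 0, 0, -30, 0.08], [0.581, 0.516, 0.05, 0, 0, -30, 0.08], [0.581, 0.516, 0.05, 0, 0, -30, 0.08], [0.581, 0.516, 0.05, 0, 0, -30, 0.08], [0.581, 0.516, 0.05, 0, 0, -30, 0.08]]])

```text
t: 0.9
eef_pos: [0.3948, 0.3166, 0.2228]
ee_rot: [3.14, 0.001, 0.262]
force: [1.4, -0.4, 0.3]
width: 0.0801
```

```bash
python3 - <<'E'
from h import *
go((.602,.003,.10,15),(.602,.003,.024,15))
E
```

```text
t 0.9 pos [0.3948 0.3166 0.2228] rot [179.9   0.   15. ] F [ 1.4 -0.4  0.3] w 0.0801 q [ 1.07  0.1  -0.39  0.   -1.08  0.77]
[0.119  0.3565 0.1231] [0.1 0.  0. ]
[0.119  0.3564 0.1991] [0.1 0.  0. ]
```

Emit:
jog_arm(motion=[[[0.119, 0.356, 0.12, 0, 0, 0, 0.07], [0.119, 0.356, 0.12, 0, 0, 0, 0.07], [0.119, 0.356, 0.12, 0, 0, 0, 0.07], [0.119, 0.356, 0.12, 0, 0, 0, 0.07], [0.119, 0.356, 0.12, 0, 0, 0, 0.07], [0.119, 0.356, 0.12, 0, 0, 0, 0.07], [0.119, 0.356, 0.12, 0, 0, 0, 0.07], [0.119, 0.356, 0.12, 0, 0, 0, 0.07]]])

```text
t: 1.7
eef_pos: [0.6025, 0.0014, 0.1021]
ee_rot: [3.14, 0.001, 0.262]
force: [0.7, 1.4, 0.0]
width: 0.0701
```

```bash
python3 - <<'E'
from h import *
go((.602,.003,.10,15),(.602,.003,.024,15))
im=optics.grab_frame('top'); crop(im,170,120,330,280,4,'pics/a1.png')
E
```

```text
t 1.7 pos [0.6025 0.0014 0.1021] rot [1.799e+02 1.000e-01 1.500e+01] F [0.7 1.4 0. ] w 0.0701 q [ 0.33  0.37 -0.33  0.   -0.86  1.5 ]
[-0.0001 -0.0017  0.0021] [ 0.1  0.1 -0. ]
[ 0.     -0.0018  0.0781] [ 0.1  0.1 -0. ]
```

View pics/a1.png

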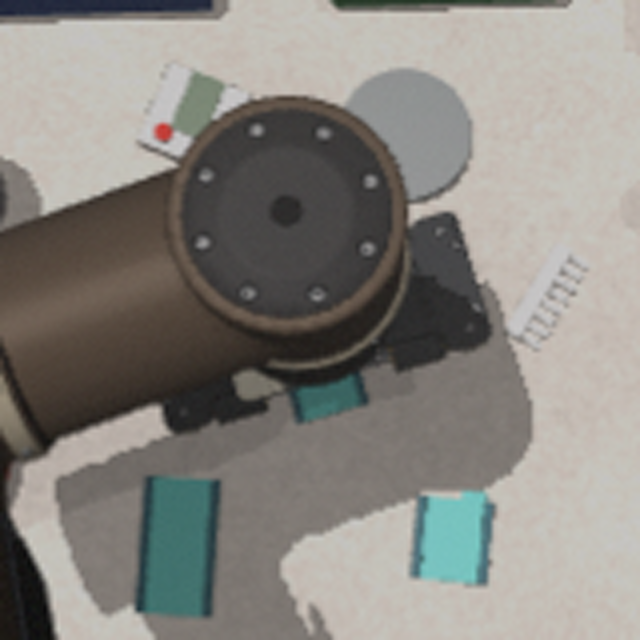

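The gripper straddles the chipped plate, with its visible end at about (330,395) in the crop, and is aligned with it. Next I'll descend and close.

Emit:
jog_arm(motion=[[[0, -0.002, 0.04, 0, 0, 0, 0.07], [0, -0.002, 0.07, 0, 0, 0, 0.07], [0, -0.002, 0.078, 0, 0, 0, 0.07], [0, -0.002, 0.078, 0, 0, 0, 0.07], [0, -0.002, 0.078, 0, 0, 0, 0.045], [0, -0.002, 0.078, 0, 0, 0, 0.045], [0, -0.002, 0.078, 0, 0, 0, 0.045], [0, -0.002, 0.078, 0, 0, 0, 0.045]]], newtons=15)

```text
t: 2.55
eef_pos: [0.6038, -0.0003, 0.0224]
ee_rot: [3.14, 0.003, 0.26]
force: [-2.0, 4.1, 6.0]
width: 0.0496
```

```bash
python3 - <<'E'
from h import *
go((.602,.003,.14,15),(.546,.283,.14,-17),(.546,.283,.031,-17))
E
```

```text
t 2.55 pos [ 6.038e-01 -3.000e-04  2.240e-02] rot [1.799e+02 1.000e-01 1.490e+01] F [-2.   4.1  6. ] w 0.0496 q [ 0.32  0.48 -0.4   0.   -0.7   1.51]
[-0.0012 -0.0034 -0.1176] [ 0.1  0.1 -0.1]
[ 0.0167 -0.2884 -0.1182] [ 0.1  0.1 31.9]
[ 0.017  -0.2886 -0.0092] [ 0.1  0.1 31.9]
```

Emit:
jog_arm(motion=[[[0, 0, -0.04, 0, 0, 0, 0.045], [0, 0, -0.08, 0, 0, 0, 0.045], [0, -0.05, -0.11, 0, 0, 8, 0.045], [0.01, -0.1, -0.118, 0, 0, 16, 0.045], [0.015, -0.15, -0.118, 0, 0, 24, 0.045], [0.017, -0.2, -0.118, 0, 0, 32, 0.045], [0.017, -0.25, -0.118, 0, 0, 32, 0.045], [0.017, -0.288, -0.118, 0, 0, 32, 0.045]]])

```text
t: 3.35
eef_pos: [0.5453, 0.2846, 0.1398]
ee_rot: [3.138, 0.002, -0.299]
force: [1.5, 0.2, -0.1]
width: 0.0498
```

```bash
python3 - <<'E'
from h import *
go((.546,.283,.07,-17),(.546,.283,.031,-17))
im=optics.grab_frame('side'); cv2.imwrite('pics/b1.png',im[:,:,::-1])
E
```

```text
t 3.35 pos [0.5453 0.2846 0.1398] rot [ 1.798e+02  1.000e-01 -1.710e+01] F [ 1.5  0.2 -0.1] w 0.0498 q [ 0.8   0.35 -0.26  0.   -0.96  0.47]
[0.0013 0.0011 0.0698] [ 0.2  0.1 -0.1]
[0.0014 0.001  0.1088] [ 0.2  0.1 -0.1]
```

View pics/b1.png

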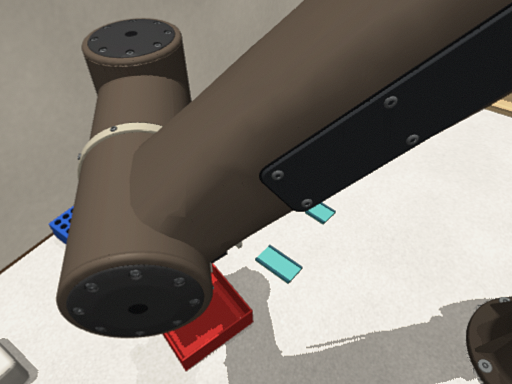

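Emit:
jog_arm(motion=[[[0, 0, 0.045, 0, 0, 0, 0.045], [0, 0, 0.085, 0, 0, 0, 0.045], [0, 0, 0.1, 0, 0, 0, 0.045], [0, 0, 0.108, 0, 0, 0, 0.045], [0, 0, 0.108, 0, 0, 0, 0.045], [0, 0, 0.108, 0, 0, 0, 0.06], [0, 0, 0.108, 0, 0, 0, 0.06], [0, 0, 0.108, 0, 0, 0, 0.06]]])

```text
t: 4.2
eef_pos: [0.5451, 0.2911, 0.0332]
ee_rot: [-3.141, -0.0, -0.295]
force: [-0.2, 1.3, -0.0]
width: 0.0595
```

```bash
python3 - <<'E'
from h import *
go((.546,.283,.14,-17),(.481,-.082,.14,-7.5),(.481,-.082,.1,-7.5))
E
```

```text
t 4.2 pos [0.5451 0.2911 0.0332] rot [-179.9   -0.   -16.9] F [-0.2  1.3 -0. ] w 0.0595 q [ 0.81  0.48 -0.36 -0.   -0.73  0.47]
[ 0.0033  0.0073 -0.1068] [-0.1 -0.   0.1]
[ 0.0472  0.3755 -0.1071] [-0.1 -0.  -9.4]
[ 0.0472  0.3755 -0.0671] [-0.1 -0.  -9.4]
```

```bash
python3 - <<'E'
from h import *
im=optics.grab_frame('top'); crop(im,90,170,250,290,5,'pics/b2.png')
print(arm.get_state()['eef_pos'],arm.get_state()['qd'].round(3))
optics.grab_frame('top');print(arm.get_state()['eef_pos'],arm.get_state()['force'])
E
```

```text
[0.5449522  0.29098024 0.03303719] [ 0.001  0.005 -0.004 -0.001  0.002  0.001]
[0.54481752 0.29088662 0.03284114] [ 0.67810657 -0.54864947  0.53004057]
```

View pics/b2.png

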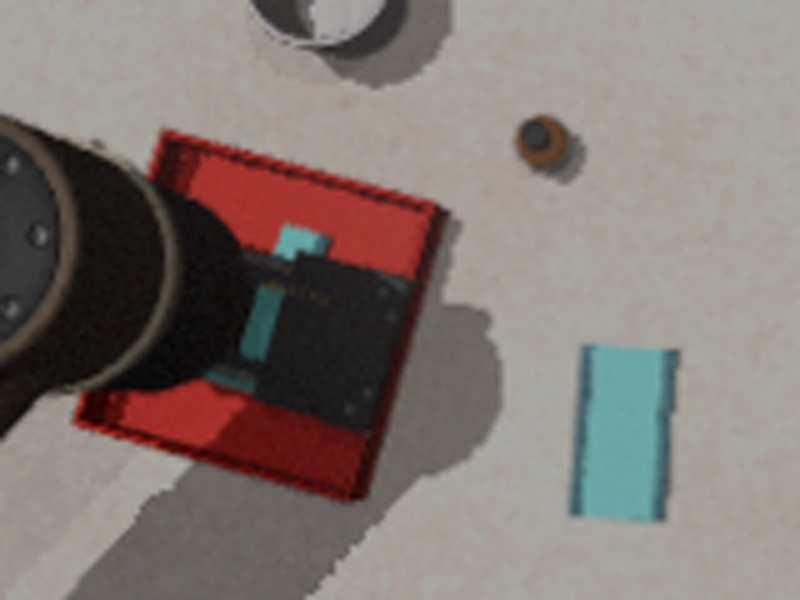

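The chipped plate is lying in the tray, visible at about (265,320) in the crop between the jaws. Next is the short plate.

```bash
python3 - <<'E'
from h import *
go((.546,.29,.14,-17),(.481,-.082,.14,-7.5),(.481,-.082,.1,-7.5))
E
```

```text
t 4.3 pos [0.5448 0.2909 0.0328] rot [-180.    -0.   -16.9] F [ 0.7 -0.5  0.5] w 0.0602 q [ 0.81  0.48 -0.36 -0.   -0.73  0.47]
[ 0.0014  0.0005 -0.1072] [-0.  -0.   0.1]
[ 0.0473  0.3753 -0.1073] [-0.  -0.  -9.4]
[ 0.0473  0.3753 -0.0673] [-0.  -0.  -9.4]
```

Emit:
jog_arm(motion=[[[0, 0, -0.04, 0, 0, 0, 0.06], [0, 0, -0.08, 0, 0, 0, 0.06], [0.01, 0.05, -0.107, 0, 0, -5, 0.07], [0.047, 0.375, -0.107, 0, 0, -9.4, 0.07], [0.047, 0.375, -0.107, 0, 0, -9.4, 0.07], [0.047, 0.375, -0.107, 0, 0, -9.4, 0.07], [0.047, 0.375, -0.107, 0, 0, -9.4, 0.07], [0.047, 0.375, -0.107, 0, 0, -9.4, 0.07]]])

```text
t: 5.1
eef_pos: [0.4952, -0.0008, 0.1395]
ee_rot: [-3.141, -0.001, -0.13]
force: [2.2, -0.6, -0.3]
width: 0.07
```

```bash
python3 - <<'E'
from h import *
go((.481,-.082,.08,-7.5),(.481,-.082,.025,-7.5))
E
```

```text
t 5.1 pos [ 0.4952 -0.0008  0.1395] rot [-1.799e+02 -1.000e-01 -7.500e+00] F [ 2.2 -0.6 -0.3] w 0.07 q [ 0.4   0.17 -0.53 -0.   -0.88  1.04]
[-0.0036  0.0824  0.0595] [-0.1 -0.1  0. ]
[-0.0037  0.0825  0.1145] [-0.1 -0.1  0. ]
```

Emit:
jog_arm(motion=[[[-0.004, 0.082, 0.05, 0, 0, 0, 0.07], [-0.004, 0.082, 0.05, 0, 0, 0, 0.07], [-0.004, 0.082, 0.06, 0, 0, 0, 0.07], [-0.004, 0.082, 0.06, 0, 0, 0, 0.07], [-0.004, 0.082, 0.06, 0, 0, 0, 0.07]]])

```text
t: 5.6
eef_pos: [0.4813, -0.0812, 0.0801]
ee_rot: [-3.141, -0.002, -0.13]
force: [-0.6, 0.8, -0.4]
width: 0.0699
```

```bash
python3 - <<'E'
from h import *
go((.481,-.082,.025,-7.5))
E
```

```text
t 5.6 pos [ 0.4813 -0.0812  0.0801] rot [-1.799e+02 -1.000e-01 -7.500e+00] F [-0.6  0.8 -0.4] w 0.0699 q [ 0.24  0.24 -0.61 -0.   -0.72  1.2 ]
[-0.0004  0.0009  0.0551] [-0.1 -0.1  0. ]
```

Emit:
jog_arm(motion=[[[0, 0.001, 0.035, 0, 0, 0, 0.07], [0, 0.001, 0.054, 0, 0, 0, 0.07], [0, 0.001, 0.055, 0, 0, 0, 0.07], [0, 0.001, 0.055, 0, 0, 0, 0.045], [0, 0.001, 0.055, 0, 0, 0, 0.045], [0, 0.001, 0.055, 0, 0, 0, 0.045], [0, 0.001, 0.055, 0, 0, 0, 0.045], [0, 0.001, 0.055, 0, 0, 0, 0.045]]], newtons=15)

```text
t: 6.4
eef_pos: [0.4823, -0.0818, 0.0262]
ee_rot: [-3.14, -0.005, -0.13]
force: [-1.1, 3.2, 7.3]
width: 0.0498
```

```bash
python3 - <<'E'
from h import *
go((.545,.288,.14,-17),(.545,.288,.039,-17))
E
```

```text
t 6.4 pos [ 0.4823 -0.0818  0.0262] rot [-179.9   -0.3   -7.4] F [-1.1  3.2  7.3] w 0.0498 q [ 0.23  0.33 -0.66 -0.   -0.58  1.21]
[ 0.0148 -0.375  -0.113 ] [-0.1 -0.3  9.6]
[ 0.0144 -0.3748 -0.012 ] [-0.1 -0.3  9.6]
```

Emit:
jog_arm(motion=[[[0, 0, -0.04, 0, 0, 0, 0.045], [0, 0, -0.085, 0, 0, 0, 0.045], [0, -0.05, -0.113, 0, 0, 3, 0.045], [0.015, -0.375, -0.113, 0, 0, 9.6, 0.045], [0.015, -0.375, -0.113, 0, 0, 9.6, 0.045], [0.015, -0.375, -0.113, 0, 0, 9.6, 0.045], [0.015, -0.375, -0.113, 0, 0, 9.6, 0.045], [0.015, -0.375, -0.113, 0, 0, 9.6, 0.045]]])

```text
t: 7.2
eef_pos: [0.5308, 0.2095, 0.1396]
ee_rot: [-3.138, -0.005, -0.297]
force: [1.2, -0.0, 0.9]
width: 0.0495
```

```bash
python3 - <<'E'
from h import *
go((.545,.288,.10,-17),(.545,.288,.038,-17))
E
```

```text
t 7.2 pos [0.5308 0.2095 0.1396] rot [-179.8   -0.3  -17. ] F [ 1.2 -0.   0.9] w 0.0495 q [ 0.72  0.28 -0.37  0.   -0.91  0.55]
[-0.0096 -0.079   0.0399] [-0.2 -0.3 -0. ]
[-0.0099 -0.0788  0.1019] [-0.2 -0.3 -0. ]
```

Emit:
jog_arm(motion=[[[-0.01, -0.079, 0.02, 0, 0, 0, 0.045], [-0.01, -0.079, 0.05, 0, 0, 0, 0.045], [-0.01, -0.079, 0.085, 0, 0, 0, 0.045], [-0.01, -0.079, 0.097, 0, 0, 0, 0.045], [-0.01, -0.079, 0.099, 0, 0, 0, 0.045], [-0.01, -0.079, 0.099, 0, 0, 0, 0.045], [-0.01, -0.079, 0.099, 0, 0, 0, 0.06], [-0.01, -0.079, 0.099, 0, 0, 0, 0.06]]])

```text
t: 8.0
eef_pos: [0.5458, 0.2883, 0.0428]
ee_rot: [-3.136, -0.006, -0.298]
force: [-0.8, 0.1, -1.1]
width: 0.0581
```

```bash
python3 - <<'E'
from h import *
go((.545,.288,.14,-17),(.4817,.0978,.1,-5.2))
E
```

```text
t 8.0 pos [0.5458 0.2883 0.0428] rot [-179.7   -0.3  -17.1] F [-0.8  0.1 -1.1] w 0.0581 q [ 0.8   0.46 -0.36  0.   -0.74  0.47]
[-0.0001 -0.     -0.0972] [-0.3 -0.3 -0.1]
[-0.005   0.2006 -0.0585] [ -0.3  -0.4 -11.9]
```

Emit:
jog_arm(motion=[[[0, 0, 0, 0, 0, 0, 0.062], [0, 0, -0.04, 0, 0, 0, 0.062], [0, 0, -0.07, 0, 0, 0, 0.062], [-0.002, 0.05, -0.09, 0, 0, -6, 0.065], [-0.004, 0.1, -0.08, 0, 0, -11.9, 0.07], [-0.005, 0.15, -0.07, 0, 0, -11.9, 0.07], [-0.005, 0.2, -0.06, 0, 0, -11.9, 0.07], [-0.005, 0.2, -0.06, 0, 0, -11.9, 0.07]]])

```text
t: 8.8
eef_pos: [0.4786, 0.0939, 0.1012]
ee_rot: [-3.138, -0.005, -0.094]
force: [0.0, -0.1, 0.6]
width: 0.0704
```

```bash
python3 - <<'E'
from h import *
im=optics.grab_frame('top'); crop(im,90,170,250,290,5,'pics/c1.png')
im=optics.grab_frame('side'); cv2.imwrite('pics/c2.png',im[:,:,::-1])
go((.4817,.0978,.08,-5.2),(.4817,.0978,.025,-5.2))
E
```

```text
t 8.9 pos [0.4816 0.097  0.1023] rot [-179.7   -0.5   -5.3] F [0.6 0.9 0. ] w 0.0703 q [ 0.6   0.21 -0.59  0.   -0.77  0.88]
[-0.0002 -0.0007  0.0223] [-0.3 -0.5 -0.1]
[-0.0006 -0.0004  0.0773] [-0.3 -0.5 -0.1]
```

View pics/c1.png

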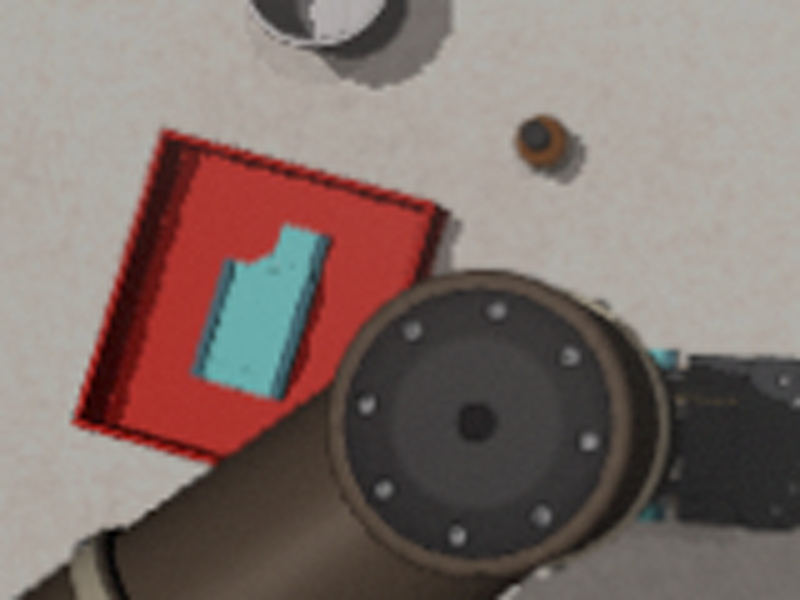

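View pics/c2.png

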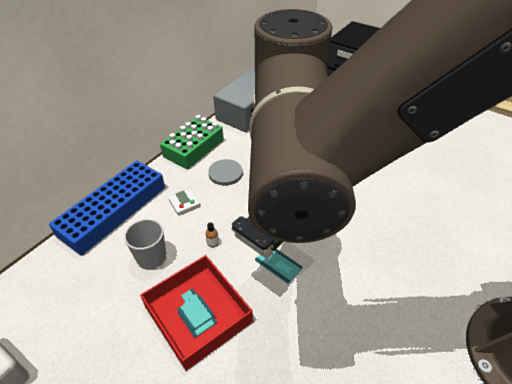

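Both damaged plates now lie stacked flat in the tray at about (265,310) in the crop, and the gripper is over the whole plate. Next I'll grasp it.

Emit:
jog_arm(motion=[[[0, 0, 0.04, -0.3, -0.5, 0, 0.07], [-0.001, 0, 0.07, -0.3, -0.5, 0, 0.07], [-0.001, 0, 0.077, -0.3, -0.5, 0, 0.07], [-0.001, 0, 0.077, -0.3, -0.5, 0, 0.07], [-0.001, 0, 0.077, -0.3, -0.5, 0, 0.045], [-0.001, 0, 0.077, -0.3, -0.5, 0, 0.045], [-0.001, 0, 0.077, -0.3, -0.5, 0, 0.045], [-0.001, 0, 0.077, -0.3, -0.5, 0, 0.045]]], newtons=15)

```text
t: 9.7
eef_pos: [0.482, 0.0979, 0.0264]
ee_rot: [-3.14, -0.001, -0.092]
force: [-1.4, 0.6, 6.4]
width: 0.0494
```

```bash
python3 - <<'E'
from h import *
go((.4817,.0978,.2,-5.2),(.5,-.2,.24,7))
E
```

```text
t 9.7 pos [0.482  0.0979 0.0264] rot [-1.799e+02 -1.000e-01 -5.300e+00] F [-1.4  0.6  6.4] w 0.0494 q [ 0.6   0.33 -0.65 -0.   -0.59  0.88]
[-1.000e-04 -1.000e-04 -1.736e-01] [-0.1 -0.1 -0.1]
[ 0.0455  0.2947 -0.2139] [ -0.1  -0.1 -12.3]
```

```bash
python3 - <<'E'
from h import *
f=lambda p,o,s:((np.array(p,float)+.5)/s-.5+o)
ends={'top':[f((369,177),(335,200),8),f((391,452),(335,200),8)],'side':[f((247,88),(315,105),8),f((472,243),(315,105),8)]}
N={}
for n in ends:
    im=cv2.imread(f'pics/{n}0.png')[:,:,::-1].astype(float)
    org=(im[...,0]-im[...,2])  # orange-ness R-B
    a,b=ends[n]; d=(b-a)/np.linalg.norm(b-a); nn=np.array([-d[1],d[0]]); L=np.linalg.norm(b-a)
    pts=[]
    for s in np.linspace(.08,.92,25):
        if n=='side' and .3<s<.6: continue   # knob / mark
        if s>.78 : continue
        c=a+s*L*d; tt=np.linspace(-4,4,81)
        xy=(c+tt[:,None]*nn).astype(np.float32)
        v=cv2.remap(org.astype(np.float32),xy[:,0].reshape(-1,1),xy[:,1].reshape(-1,1),cv2.INTER_LINEAR).ravel()
        lo,hi=np.percentile(v,5),np.percentile(v,95); h=(lo+hi)/2
        k=np.where(np.diff(np.sign(v-h))!=0)[0]
        if len(k): k=k[np.argmin(abs(tt[k]))]; pts.append(c+tt[k]*nn+0.05*nn)
    pts=np.array(pts); 
    und=pts; c,dirs=ray(n,und)
    u,sv,vt=np.linalg.svd(dirs); nrm=vt[2]; N[n]=(c,nrm); print(n,len(pts),'off',((pts-a)@nn).round(2))
dl=np.cross(N['top'][1],N['side'][1]); dl/=np.linalg.norm(dl); dl*=np.sign(dl[0])
print('slope',np.degrees(np.arcsin(dl[2])),'yaw',np.degrees(np.arctan2(dl[1],dl[0])))
A=np.array([N['top'][1],N['side'][1],[1,0,0]]);p=np.linalg.solve(A,[N['top'][1]@N['top'][0],N['side'][1]@N['side'][0],.5112]);print('pt on -y edge',p)
yw=np.arctan2(dl[1],dl[0]); print('centre pt',p+.015*np.array([-np.sin(yw),np.cos(yw),0]))
E
```

```text
top 21 off [ 0.15  0.15  0.05 -0.05  0.05 -0.05  0.05  0.15  0.05 -0.05  0.05  0.55
  0.65  0.65  1.45  0.35  0.15  0.05  0.15  0.25  0.25]
side 13 off [-0.05 -0.05 -0.05 -0.15 -0.15 -0.15 -0.25  0.25  0.05  0.15  0.15  0.15
  0.05]
slope 23.379261062241067 yaw 6.624960567951341
pt on -y edge [ 0.5112     -0.32130697  0.10013026]
centre pt [ 0.50946945 -0.30640713  0.10013026]
```

Emit:
jog_arm(motion=[[[0, 0, -0.04, 0, 0, 0, 0.045], [0, 0, -0.085, 0, 0, 0, 0.045], [0, 0, -0.135, 0, 0, 0, 0.045], [0, 0.05, -0.175, 0, 0, 0, 0.045], [0.02, 0.15, -0.214, 0, 0, -8, 0.045], [0.045, 0.2, -0.214, 0, 0, -12, 0.045], [0.045, 0.25, -0.214, 0, 0, -12, 0.045], [0.045, 0.25, -0.214, 0, 0, -12, 0.045]]])

```text
t: 10.5
eef_pos: [0.501, -0.1318, 0.2376]
ee_rot: [-3.14, -0.003, 0.118]
force: [2.5, 0.4, -0.3]
width: 0.0497
```

```bash
cat >> h.py <<'E'
def deckax(yaw=7.1,sl=22.7):
    y,s=np.radians([yaw,sl]); X=np.array([np.cos(y)*np.cos(s),np.sin(y)*np.cos(s),np.sin(s)]); Y=np.array([-np.sin(y),np.cos(y),0]); return X,Y,np.cross(X,Y)
E
python3 - <<'E'
from h import *
for sl,O in ((22.7,(.5103,-.3066,.1)),(22,(.5103,-.3066,.1)),(23.4,(.5103,-.3066,.1))):
  X,Y,Z=deckax(7.1,sl);O=np.array(O)
  for n in('top','side'):
    im=cv2.imread(f'pics/{n}0.png')[:,:,::-1].astype(np.float32)
    for w in (-.008,0,.008):
        t=np.arange(-.06,.06,.0004); P=proj(n,O+t[:,None]*X+w*Y).astype(np.float32)
        v=cv2.remap(im[...,0]-im[...,2],P[:,:1].copy(),P[:,1:].copy(),cv2.INTER_LINEAR).ravel()
        k=np.where(np.diff(np.sign(v-55))!=0)[0]; print(sl,n,w,(t[k]*1000).round(1),v.max())
E
```

```text
22.7 top -0.008 [-47.6 -39.2 -30.8  44.8] 125.5
22.7 top 0 [-47.2 -38.4 -30.4  44.8] 125.05078
22.7 top 0.008 [-47.2 -39.2 -30.8  44.8] 124.01758
22.7 side -0.008 [-50.  -40.  -34.   40.8] 151.80469
22.7 side 0 [-50.4 -40.4 -34.   41.2] 150.375
22.7 side 0.008 [-50.4 -40.4 -33.6  41.2] 151.11328
22 top -0.008 [-47.2 -38.8 -30.8  44.4] 125.66406
22 top 0 [-47.2 -38.  -30.4  44.4] 125.0791
22 top 0.008 [-47.2 -38.8 -30.8  44.4] 124.02539
22 side -0.008 [-50.  -40.  -34.   40.8] 149.58984
22 side 0 [-50.  -40.4 -34.   41.2] 151.06055
22 side 0.008 [-50.4 -40.4 -33.6  40.8] 151.12305
23.4 top -0.008 [-47.6 -39.6 -31.2  44.8] 125.25586
23.4 top 0 [-47.6 -38.4 -30.8  45.2] 124.99609
23.4 top 0.008 [-47.6 -39.2 -31.2  44.8] 124.0
23.4 side -0.008 [-50.  -40.4 -34.   40.4] 150.45312
23.4 side 0 [-50.4 -40.4 -34.   41.2] 149.5039
23.4 side 0.008 [-50.8 -40.4 -34.   41.2] 151.01758
```

```bash
cat >> h.py <<'E'
def deckpose(dx,dz,dy=0,yaw=7.1,sl=22.7,O=(.5103,-.3066,.1)):
    X,Y,Z=deckax(yaw,sl); p=np.array(O)+(.0128+dx)*X+dy*Y+(.0264+dz)*Z
    return (*p,yaw,sl)
def rel(yaw=7.1,sl=22.7,O=(.5103,-.3066,.1)):
    X,Y,Z=deckax(yaw,sl); s=arm.get_state(); d=s['eef_pos']-np.array(O)-.0128*X-.0264*Z
    F=s['force']; print('rel dx,dy,dz mm',(np.array([d@X,d@Y,d@Z])*1000).round(1),'F deck axes',np.array([F@X,F@Y,F@Z]).round(1))
E
python3 - <<'E'
from h import *
go(deckpose(.008,.05)); rel()
E
```

```text
t 10.5 pos [ 0.501  -0.1318  0.2376] rot [-179.9   -0.2    6.8] F [ 2.5  0.4 -0.3] w 0.0497 q [ 0.12  0.11 -0.35 -0.   -1.11  1.57]
[-0.0219  0.1748  0.0588] [ 0.  22.5 -0.3]
rel dx,dy,dz mm [ 51.7 174.6  95.7] F deck axes [ 2.2  0.1 -1.2]
```

Emit:
jog_arm(motion=[[[-0.002, 0.03, 0, 0, 5, 0, 0.045], [-0.005, 0.075, 0, 0, 12, 0, 0.045], [-0.015, 0.12, 0.02, 0, 18, 0, 0.045], [-0.022, 0.16, 0.04, 0, 22.5, -0.3, 0.045], [-0.022, 0.175, 0.059, 0, 22.5, -0.3, 0.045], [-0.022, 0.175, 0.059, 0, 22.5, -0.3, 0.045], [-0.022, 0.175, 0.059, 0, 22.5, -0.3, 0.045]]])

```text
t: 11.2
eef_pos: [0.4994, -0.3085, 0.1781]
ee_rot: [-3.141, -0.395, 0.121]
force: [-0.8, 0.6, 0.3]
width: 0.0496
```

```bash
python3 - <<'E'
from h import *
im=optics.grab_frame('top'); crop(im,300,170,430,280,6,'pics/d1.png')
im=optics.grab_frame('side'); cv2.imwrite('pics/d2.png',im[:,:,::-1]); crop(im,290,60,420,190,5,'pics/d3.png')
go(deckpose(.008,.015)); rel()
E
```

```text
t 11.3 pos [ 0.5004 -0.3076  0.1792] rot [180.  -22.7   7.1] F [-0.1  0.7 -0.5] w 0.0493 q [-0.34  0.14 -0.41 -0.28 -0.68  2.22]
[-0.0006  0.0003  0.0355] [ 0. -0.  0.]
rel dx,dy,dz mm [ 8.6  0.3 50.5] F deck axes [-0.2  0.7 -0.4]
```

View pics/d1.png

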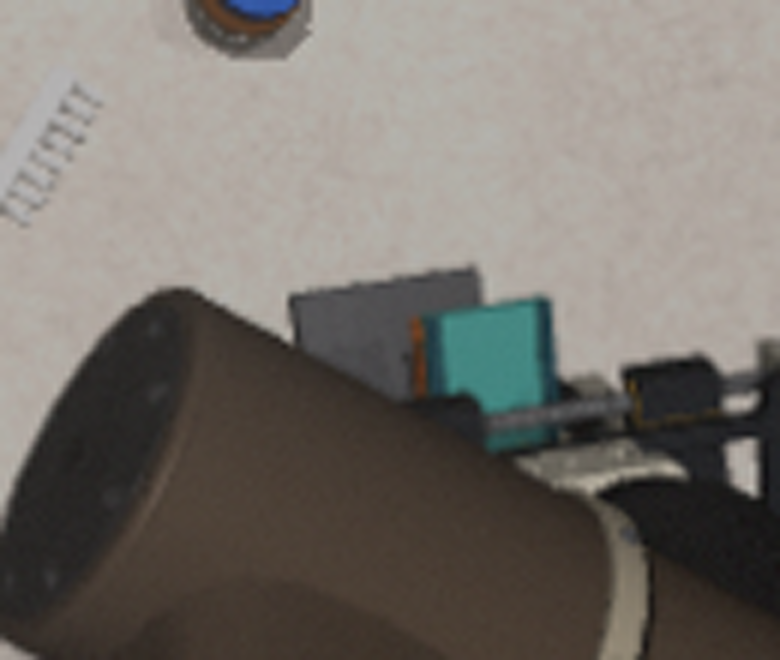

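View pics/d2.png

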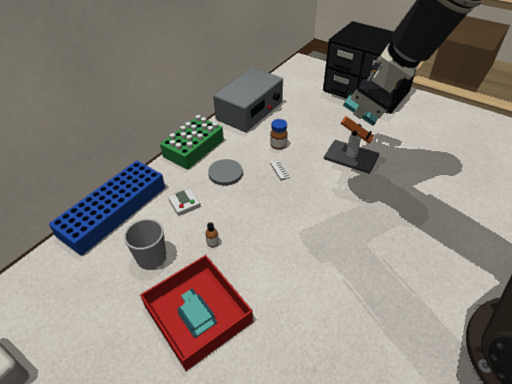

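The side view now shows the plate at about (362,108), hovering roughly parallel above the orange deck at (357,130). I'll lower it.

Emit:
jog_arm(motion=[[[0, 0, 0.015, 0, 0, 0, 0.045], [0, 0, 0.03, 0, 0, 0, 0.045], [0, 0, 0.041, 0, 0, 0, 0.045], [0, 0, 0.044, 0, 0, 0, 0.045], [0, 0, 0.044, 0, 0, 0, 0.045]]])

```text
t: 11.8
eef_pos: [0.5173, -0.305, 0.1374]
ee_rot: [-3.141, -0.395, 0.125]
force: [0.3, 0.6, -0.6]
width: 0.0497
```

```bash
python3 - <<'E'
from h import *
im=optics.grab_frame('top'); crop(im,335,200,405,275,8,'pics/e1.png')
im=optics.grab_frame('side');  crop(im,315,85,415,165,8,'pics/e3.png')
go(deckpose(.008,.0)); rel()
E
```

```text
t 11.9 pos [ 0.5174 -0.3055  0.1386] rot [180.  -22.7   7.1] F [ 0.2  0.8 -1.6] w 0.0494 q [-0.33  0.21 -0.42 -0.3  -0.6   2.24]
[-0.0007  0.0002  0.0065] [0. 0. 0.]
rel dx,dy,dz mm [8.7 0.2 6.5] F deck axes [-0.3  0.8 -1.6]
```

View pics/e1.png

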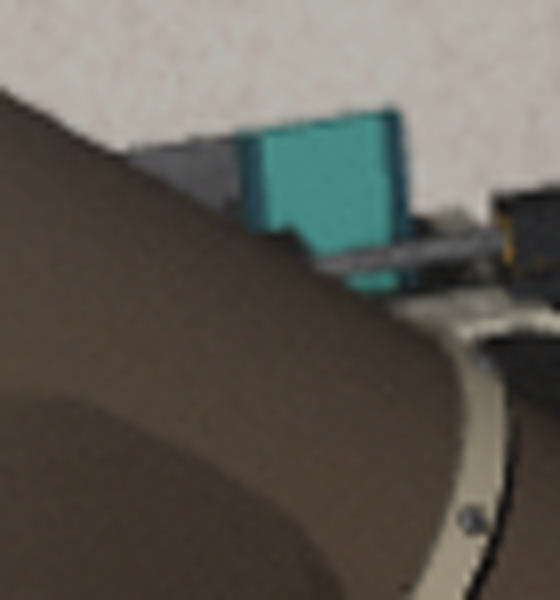

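View pics/e3.png

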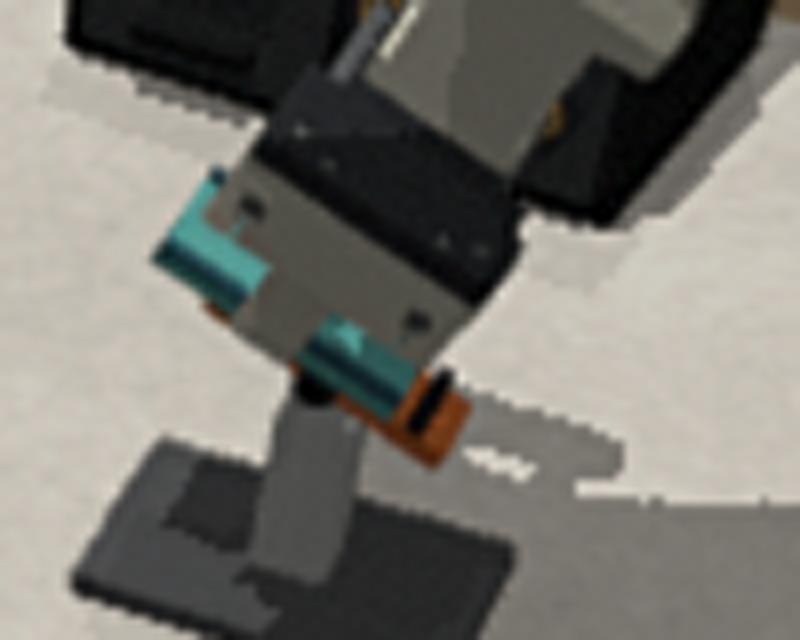

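```bash
python3 - <<'E'
from h import *
X,Y,Z=deckax();O=np.array((.5103,-.3066,.1))
g=lambda P,o,s:((P-o+.5)*s-.5)
def pr(n,x,y,z,o): return g(proj(n,O+x*X+y*Y+z*Z),np.array(o),8).round(0)
for n,o in(('top',(335,200)),('side',(315,85))):
  print(n,'plate upper',[pr(n,.0665,y,.0145,o)[0] for y in(.025,-.025)],'low end bottom',[pr(n,-.0235,y,.0065,o)[0] for y in(.025,-.025)],'upper bottom',pr(n,.0665,.025,.0065,o))
for n,o in(('top',(335,200)),('side',(315,105))):
  print(n,'deck u',[pr(n,.042,y,0,o)[0] for y in(.015,-.015)],'l',[pr(n,-.048,y,0,o)[0] for y in(.015,-.015)])
E
```

```text
top plate upper [array([245., 138.]), array([409., 112.])] low end bottom [array([262., 408.]), array([421., 383.])] upper bottom [[238. 130.]]
side plate upper [array([154., 235.]), array([210., 155.])] low end bottom [array([379., 415.]), array([428., 330.])] upper bottom [[142. 252.]]
top deck u [array([272., 195.]), array([368., 180.])] l [array([294., 469.]), array([389., 454.])]
side deck u [array([207., 133.]), array([239.,  84.])] l [array([442., 294.]), array([471., 243.])]
```

```bash
python3 - <<'E'
from h import *
im=optics.grab_frame('side'); crop(im,328,98,378,148,15,'pics/f3.png')
im=optics.grab_frame('top'); crop(im,355,205,395,245,15,'pics/f1.png')
rel()
E
```

```text
rel dx,dy,dz mm [8.9 0.1 6.9] F deck axes [ 0.2 -0.2 -0.8]
```

View pics/f3.png

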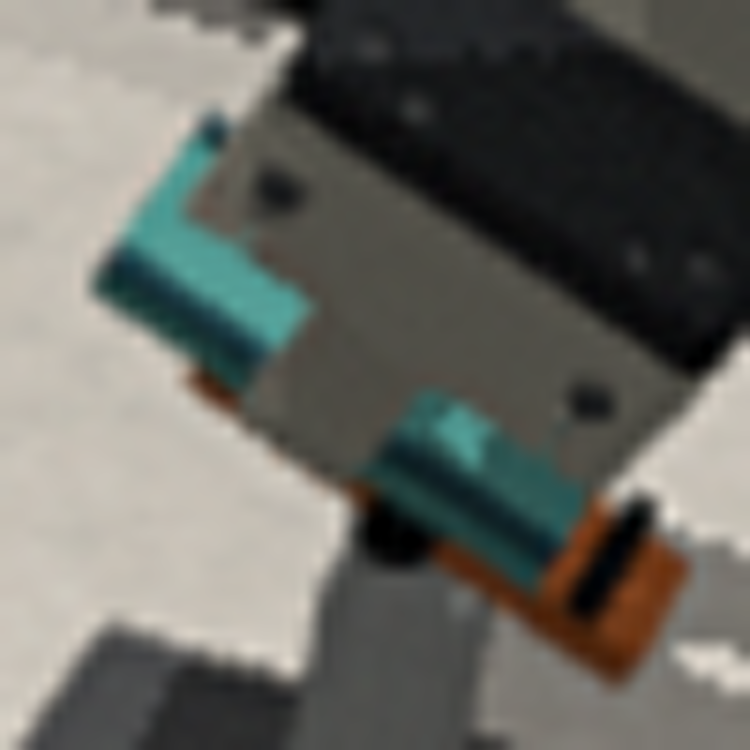

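View pics/f1.png

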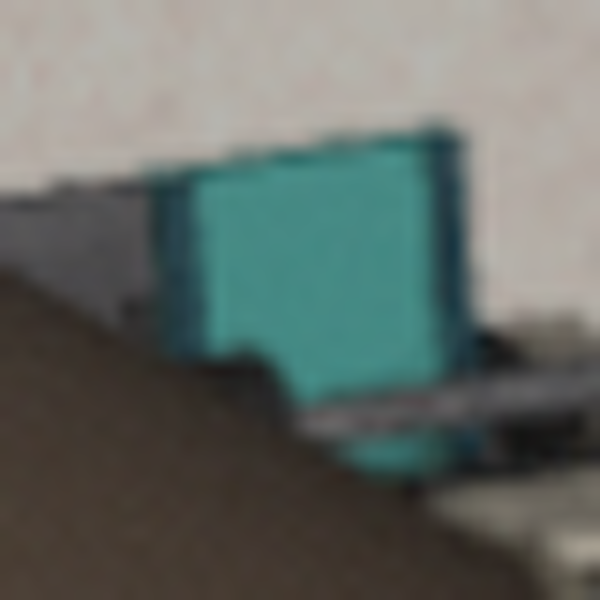

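```bash
python3 - <<'E'
from h import *
X,Y,Z=deckax();O=np.array((.5103,-.3066,.1));B=np.c_[X,Y,Z]
f=lambda p,o,s:((np.array(p,float)+.5)/s-.5+o)
def solve(obs):
    A=[];b=[]
    for n,px,c in obs:
        P0=O+B@np.array(c);p0=proj(n,P0)[0]
        J=np.c_[tuple((proj(n,P0+1e-3*B[:,i])[0]-p0) for i in range(3))]
        A.append(J);b.append(np.array(px)-p0)
    A=np.vstack(A);b=np.hstack(b); x=np.linalg.lstsq(A,b,rcond=None)[0]; print('shift mm',x.round(2),'res px',(A@x-b).round(2)); return x
c=(8.9,.1,6.9); cx=.0128+.0089
sd=lambda p:f(p,(328,98),15); tp=lambda p:f(p,(355,205),15)
pl=[('side',sd((93,285)),(cx+.045,.0251,.0069)),('side',sd((530,592)),(cx-.045,.0251,.0069)),('side',sd((213,113)),(cx+.045,-.0249,.0149)),
('top',tp((152,172)),(cx+.045,.0251,.0149)),('top',tp((463,128)),(cx+.045,-.0249,.0149))]
print('plate');solve(pl);solve(pl[:3]);solve(pl[3:])
d=[('top',f(p,(335,200),8),q) for p,q in [((270,185),(.042,.015,0)),((369,177),(.042,-.015,0)),((391,452),(-.048,-.015,0)),((291,465),(-.048,.015,0))]]
e=[('side',f(p,(315,105),8),q) for p,q in [((207,138),(.042,.015,0)),((247,88),(.042,-.015,0)),((472,243),(-.048,-.015,0)),((437,298),(-.048,.015,0))]]
print('deck');solve(d+e);solve(d);solve(e)
E
```

```text
plate
shift mm [-1.75 -0.47 -1.7 ] res px [-1.15  0.11 -0.67  0.   -0.65 -0.51  0.64  1.2   0.34  0.96]
shift mm [ -4.13 -12.77  -9.9 ] res px [-0.15  0.28 -0.07 -0.1   0.22 -0.19]
shift mm [ 5.52  3.85 10.92] res px [ 0.02  0.14 -0.02 -0.14]
deck
shift mm [-0.14 -0.81 -1.97] res px [ 0.31  1.02 -0.02  0.14 -0.21 -0.07  0.5   0.2  -0.23 -0.28 -1.17 -0.12
 -0.44  0.3   0.37 -0.11]
shift mm [ 8.14  4.25 16.19] res px [ 0.04  0.42 -0.09 -0.49 -0.23 -0.11  0.28  0.19]
shift mm [ -2.16 -14.45 -11.83] res px [ 0.39 -0.12 -0.62  0.14 -0.33  0.25  0.54 -0.26]
```

Compared across both views, the plate is parallel to the deck and within about 0.5 mm of centre. It is about 7 mm above the face and 7 mm short of the stop. Next I'll lower it gently and watch the force.

Emit:
jog_arm(motion=[[[0, 0.0005, 0.003, 0, 0, 0, 0.045], [0, 0.0005, 0.0055, 0, 0, 0, 0.045], [0, 0.0005, 0.0055, 0, 0, 0, 0.045]]])

```text
t: 12.3
eef_pos: [0.5195, -0.3059, 0.1338]
ee_rot: [3.141, -0.397, 0.124]
force: [-0.1, 0.2, -1.6]
width: 0.0495
```

```bash
python3 - <<'E'
from h import *
rel(); go()
E
```

```text
rel dx,dy,dz mm [ 8.7 -0.4  1.2] F deck axes [-0.7  0.2 -1.5]
t 12.3 pos [ 0.5195 -0.3059  0.1338] rot [180.  -22.7   7.1] F [-0.1  0.2 -1.6] w 0.0495 q [-0.33  0.22 -0.43 -0.31 -0.59  2.25]
```

Emit:
jog_arm(motion=[[[0, 0, 0.0005, 0, 0, 0, 0.045], [0, 0, 0.0005, 0, 0, 0, 0.045], [0, 0, 0.0005, 0, 0, 0, 0.045]]])

```text
t: 12.6
eef_pos: [0.5197, -0.3059, 0.1335]
ee_rot: [3.141, -0.397, 0.124]
force: [-1.5, 0.1, 1.5]
width: 0.0498
```

```bash
python3 - <<'E'
from h import *
rel(); go()
E
```

```text
rel dx,dy,dz mm [ 8.8 -0.5  0.8] F deck axes [-0.8  0.3  2. ]
t 12.6 pos [ 0.5197 -0.3059  0.1335] rot [180.  -22.7   7.1] F [-1.5  0.1  1.5] w 0.0498 q [-0.33  0.22 -0.43 -0.31 -0.59  2.25]
```

Emit:
jog_arm(motion=[[[0, 0, 0.0002, 0, 0, 0, 0.045], [0, 0, 0.0002, 0, 0, 0, 0.045]]])

```text
t: 12.8
eef_pos: [0.5197, -0.3059, 0.1333]
ee_rot: [3.141, -0.397, 0.124]
force: [-2.0, 0.0, 1.6]
width: 0.0495
```

```bash
python3 - <<'E'
from h import *
rel()
im=optics.grab_frame('side'); crop(im,328,98,378,148,12,'pics/g3.png')
rel()
optics.grab_frame('side');rel()
E
```

```text
rel dx,dy,dz mm [ 8.7 -0.5  0.8] F deck axes [-1.2  0.2  2.2]
rel dx,dy,dz mm [ 8.7 -0.5  0.7] F deck axes [-1.8  0.3  2.7]
rel dx,dy,dz mm [ 8.7 -0.5  0.8] F deck axes [-0.4  0.5  1.1]
```

View pics/g3.png

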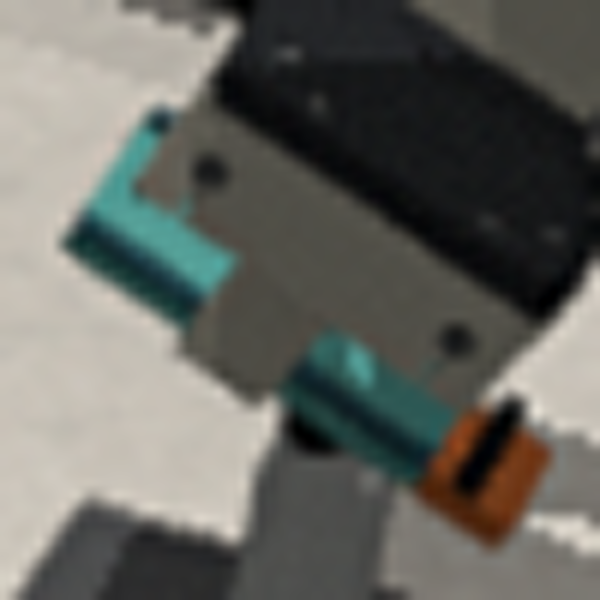

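Contact registers at about 2 N and the deck hasn't moved. The stop sits at about (490,450) in the crop, with a small gap to the plate's low end. I'll slide downhill.

Emit:
jog_arm(motion=[[[-0.002, 0, -0.0002, 0, 0, 0, 0.045], [-0.004, 0, -0.0002, 0, 0, 0, 0.045], [-0.0045, 0, -0.0002, 0, 0, 0, 0.045], [-0.0045, 0, -0.0002, 0, 0, 0, 0.045]]])

```text
t: 13.3
eef_pos: [0.5153, -0.3065, 0.1317]
ee_rot: [3.141, -0.397, 0.124]
force: [0.2, 0.8, 0.4]
width: 0.0498
```

```bash
python3 - <<'E'
from h import *
rel()
im=optics.grab_frame('side'); crop(im,328,98,378,148,12,'pics/g4.png')
rel()
E
```

```text
rel dx,dy,dz mm [ 4.  -0.5  0.9] F deck axes [0.4 0.8 0.3]
rel dx,dy,dz mm [ 4.  -0.5  0.9] F deck axes [-1.1 -0.6 -0.7]
```

View pics/g4.png

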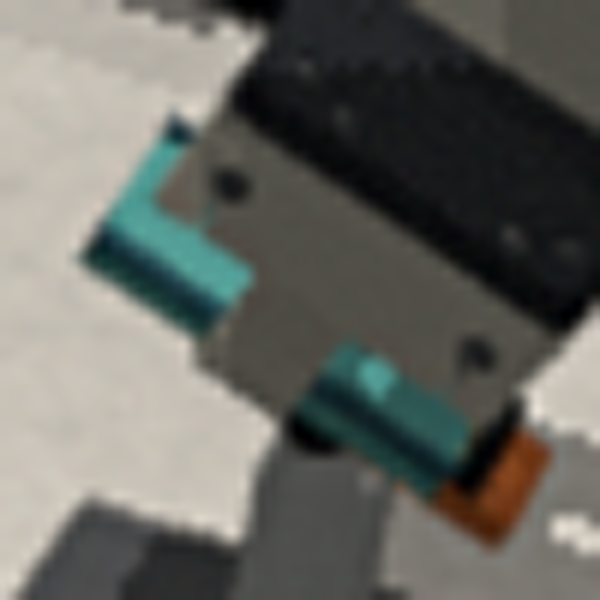

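Emit:
jog_arm(motion=[[[-0.001, 0, 0.0002, 0, 0, 0, 0.045], [-0.001, 0, 0.0002, 0, 0, 0, 0.045], [-0.001, 0, 0.0002, 0, 0, 0, 0.045]]])

```text
t: 13.65
eef_pos: [0.5145, -0.3066, 0.1312]
ee_rot: [3.141, -0.397, 0.124]
force: [-0.2, -0.6, 0.0]
width: 0.0499
```

```bash
python3 - <<'E'
from h import *
rel()
E
```

```text
rel dx,dy,dz mm [ 3.1 -0.6  0.8] F deck axes [-0.2 -0.5  0.1]
```

Emit:
jog_arm(motion=[[[-0.001, 0, 0.0002, 0, 0, 0, 0.045], [-0.001, 0, 0.0002, 0, 0, 0, 0.045], [-0.001, 0, 0.0002, 0, 0, 0, 0.045]]])

```text
t: 13.95
eef_pos: [0.5138, -0.3068, 0.1308]
ee_rot: [3.141, -0.397, 0.124]
force: [0.3, 0.0, 1.8]
width: 0.0497
```

```bash
python3 - <<'E'
from h import *
rel()
E
```

```text
rel dx,dy,dz mm [ 2.3 -0.6  0.6] F deck axes [ 1.  -0.   1.6]
```

Emit:
jog_arm(motion=[[[-0.001, 0, 0, 0, 0, 0, 0.045], [-0.001, 0, 0, 0, 0, 0, 0.045], [-0.001, 0, 0, 0, 0, 0, 0.045]]])

```text
t: 14.25
eef_pos: [0.5135, -0.307, 0.1307]
ee_rot: [3.14, -0.398, 0.124]
force: [4.7, 1.5, 0.5]
width: 0.0494
```

```bash
python3 - <<'E'
from h import *
rel()
im=optics.grab_frame('side'); crop(im,328,98,378,148,12,'pics/g5.png')
rel()
E
```

```text
rel dx,dy,dz mm [ 1.9 -0.8  0.7] F deck axes [ 4.6  0.9 -1.4]
rel dx,dy,dz mm [ 1.9 -0.8  0.7] F deck axes [ 4.   0.2 -1.1]
```

View pics/g5.png

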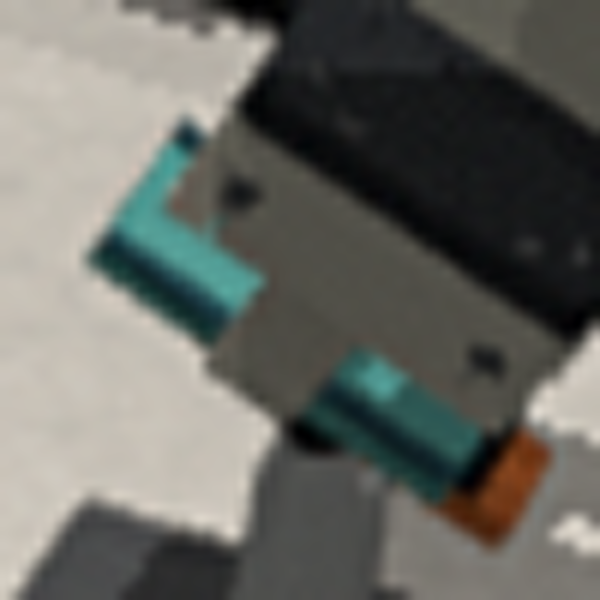

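The stop contact shows clearly as about 4.5 N along the slope. I'll settle the plate onto the face while it bears on the stop.

Emit:
jog_arm(motion=[[[0, -0.0002, 0.0005, 0, 0, 0, 0.045], [0, -0.0002, 0.0005, 0, 0, 0, 0.045], [0, -0.0002, 0.0005, 0, 0, 0, 0.045]]], newtons=8)

```text
t: 14.6
eef_pos: [0.5136, -0.3069, 0.1306]
ee_rot: [3.14, -0.398, 0.125]
force: [-1.4, 0.2, 5.8]
width: 0.0495
```

```bash
python3 - <<'E'
from h import *
rel();print(arm.get_state()['moment'])
E
```

```text
rel dx,dy,dz mm [ 2.  -0.8  0.5] F deck axes [1.  0.3 5.9]
[-0.06372361  0.73982552  0.02378443]
```

Emit:
jog_arm(motion=[[[-0.0006, 0, -0.0003, 0, 0, 0, 0.045], [-0.0006, 0, -0.0003, 0, 0, 0, 0.045], [-0.0006, 0, -0.0003, 0, 0, 0, 0.045]]], newtons=5)

```text
t: 14.9
eef_pos: [0.5134, -0.307, 0.1307]
ee_rot: [3.139, -0.399, 0.125]
force: [4.9, -0.4, 1.4]
width: 0.0495
```

```bash
python3 - <<'E'
from h import *
rel();print(arm.get_state()['moment'])
E
```

```text
rel dx,dy,dz mm [ 1.8 -0.8  0.8] F deck axes [ 5.  -1.  -0.6]
[ 8.50166705e-02 -3.66168624e-01 -1.82422853e-04]
```

Emit:
jog_arm(motion=[[[0, 0, 0.0002, 0, 0, 0, 0.045], [0, 0, 0.0002, 0, 0, 0, 0.0505], [0, 0, 0.0002, 0, 0, 0, 0.053], [0, 0, 0, 0, 0, 0, 0.056], [0, 0, 0, 0, 0, 0, 0.06], [0, 0, 0, 0, 0, 0, 0.06]]])

```text
t: 15.5
eef_pos: [0.5131, -0.307, 0.1304]
ee_rot: [3.14, -0.398, 0.125]
force: [-0.0, -1.3, -0.6]
width: 0.0595
```

```bash
python3 - <<'E'
from h import *
rel(); go()
im=optics.grab_frame('side'); crop(im,328,98,378,148,12,'pics/g6.png')
E
```

```text
rel dx,dy,dz mm [ 1.4 -0.7  0.7] F deck axes [-0.4 -1.3 -0.5]
t 15.5 pos [ 0.5131 -0.307   0.1304] rot [179.9 -22.8   7.1] F [-0.  -1.3 -0.6] w 0.0595 q [-0.33  0.21 -0.44 -0.31 -0.58  2.26]
```

View pics/g6.png

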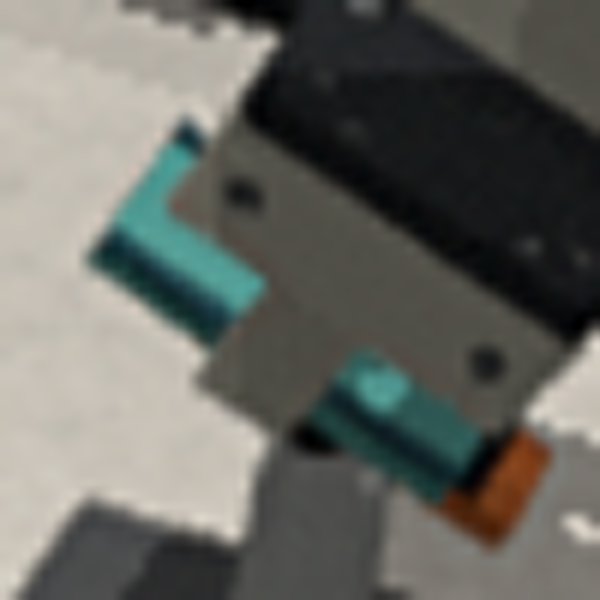

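The plate didn't move on release. Its low end still touches the stop at about (485,460). I'll retreat straight along the tool axis and then check.

Emit:
jog_arm(motion=[[[0, 0, -0.008, 0, 0, 0, 0.062], [0, 0, -0.025, 0, 0, 0, 0.062], [0, 0, -0.055, 0, 0, 0, 0.062], [0, 0, -0.09, 0, 0, 0, 0.062], [0, -0.05, -0.12, 0, 0, 0, 0.062], [0, -0.1, -0.14, 0, 0, 0, 0.062], [0, -0.15, -0.14, 0, 0, 0, 0.062], [0, -0.2, -0.14, 0, 0, 0, 0.062]]])

```text
t: 16.35
eef_pos: [0.436, -0.1285, 0.261]
ee_rot: [3.14, -0.402, 0.122]
force: [1.3, 1.3, -0.2]
width: 0.0618
```

```bash
python3 - <<'E'
from h import *
rel()
im=optics.grab_frame('side'); crop(im,315,105,390,180,8,'pics/h3.png');cv2.imwrite('pics/h_side.png',im[:,:,::-1])
im=optics.grab_frame('top'); crop(im,335,200,405,275,8,'pics/h1.png');cv2.imwrite('pics/h_top.png',im[:,:,::-1])
E
```

```text
rel dx,dy,dz mm [  1.6 185.9 142.1] F deck axes [ 1.2  1.1 -0.7]
```

View pics/h3.png

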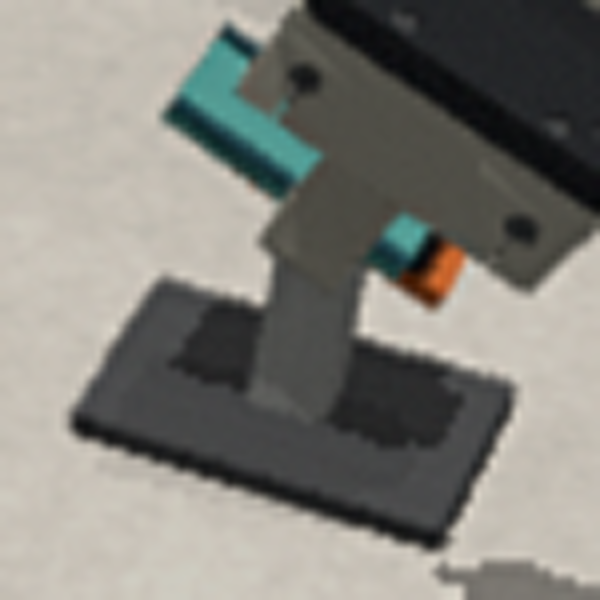

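View pics/h1.png

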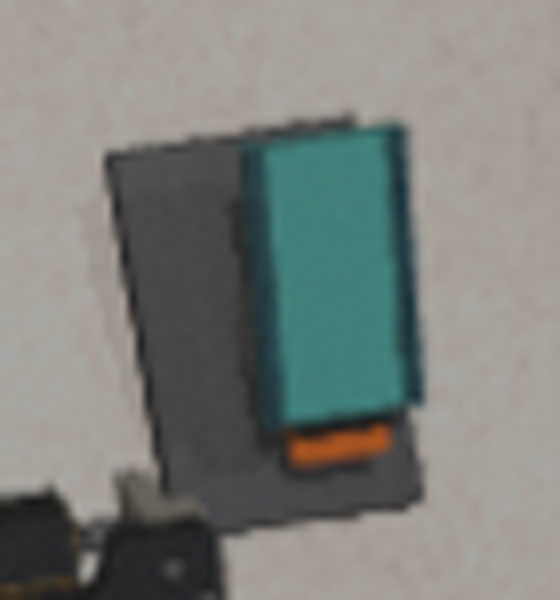

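The top view shows the plate centred on the deck with its low end at the stop, and the deck's low end still at (290–391, ~465) as before. I'll clear the arm for a side view.

Emit:
jog_arm(motion=[[[0, -0.05, -0.03, 0, -6, 0, 0.062], [0, -0.1, -0.05, 0, -12, 0, 0.062], [0, -0.15, -0.05, 0, -18, 0, 0.062], [0, -0.2, -0.05, 0, -22, 0, 0.062], [0, -0.2, -0.05, 0, -22, 0, 0.062], [0, -0.2, -0.05, 0, -22, 0, 0.062]]])

```text
t: 17.05
eef_pos: [0.3901, 0.0741, 0.3062]
ee_rot: [3.141, -0.017, 0.135]
force: [-0.0, -0.1, 0.1]
width: 0.0623
```

```bash
python3 - <<'E'
from h import *
im=optics.grab_frame('side'); crop(im,320,105,380,155,13,'pics/i3.png');cv2.imwrite('pics/i_side.png',im[:,:,::-1])
im=optics.grab_frame('top'); crop(im,360,205,395,265,10,'pics/i1.png');cv2.imwrite('pics/i_top.png',im[:,:,::-1])
E
```

```text
(no output)
```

View pics/i3.png

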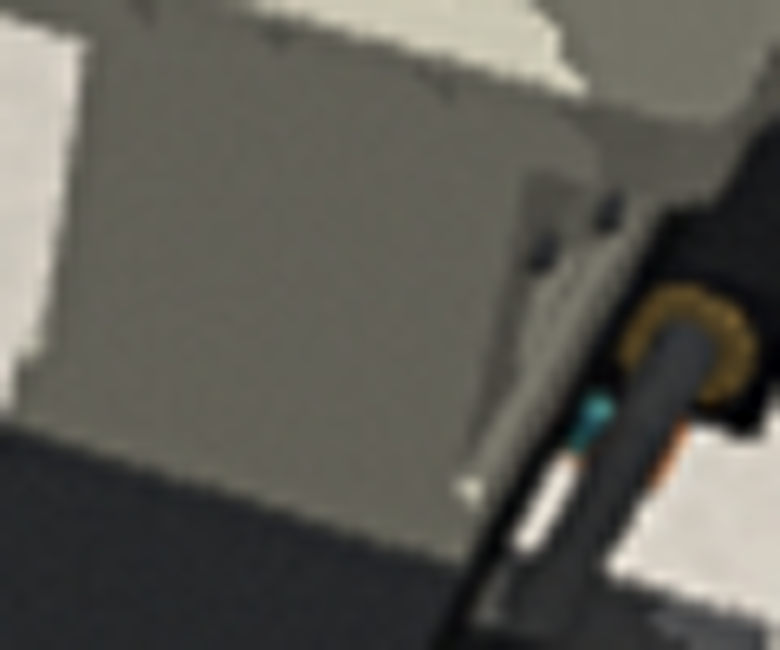

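View pics/i1.png

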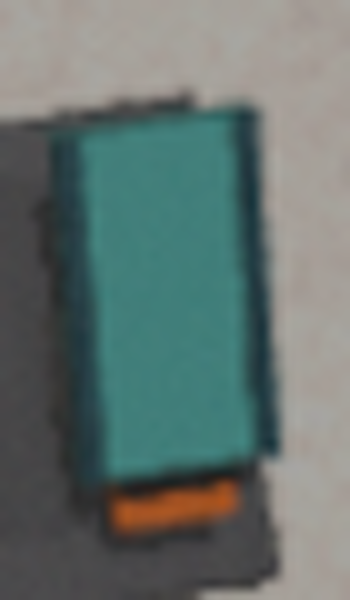

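View pics/i_top.png

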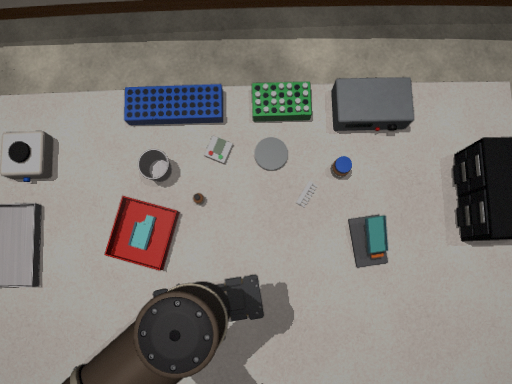

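The side view is still blocked by the gripper. The top view looks correct, with the bystanders in place. I'll move further away.

Emit:
jog_arm(motion=[[[0, -0.3, -0.02, 0, 0, 0, 0.062], [0, -0.3, -0.02, 0, 0, 0, 0.062], [0, -0.3, -0.02, 0, 0, 0, 0.062], [0, -0.3, -0.02, 0, 0, 0, 0.062], [0, -0.3, -0.02, 0, 0, 0, 0.062], [0, -0.3, -0.02, 0, 0, 0, 0.062], [0, -0.3, -0.02, 0, 0, 0, 0.062], [0, -0.3, -0.02, 0, 0, 0, 0.062]]])

```text
t: 17.95
eef_pos: [0.3501, 0.3689, 0.3253]
ee_rot: [3.139, -0.016, 0.133]
force: [1.1, -0.4, 0.3]
width: 0.0622
```

```bash
python3 - <<'E'
from h import *
im=optics.grab_frame('side'); crop(im,320,105,380,155,13,'pics/j3.png');cv2.imwrite('pics/j_side.png',im[:,:,::-1])
E
```

```text
(no output)
```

View pics/j3.png

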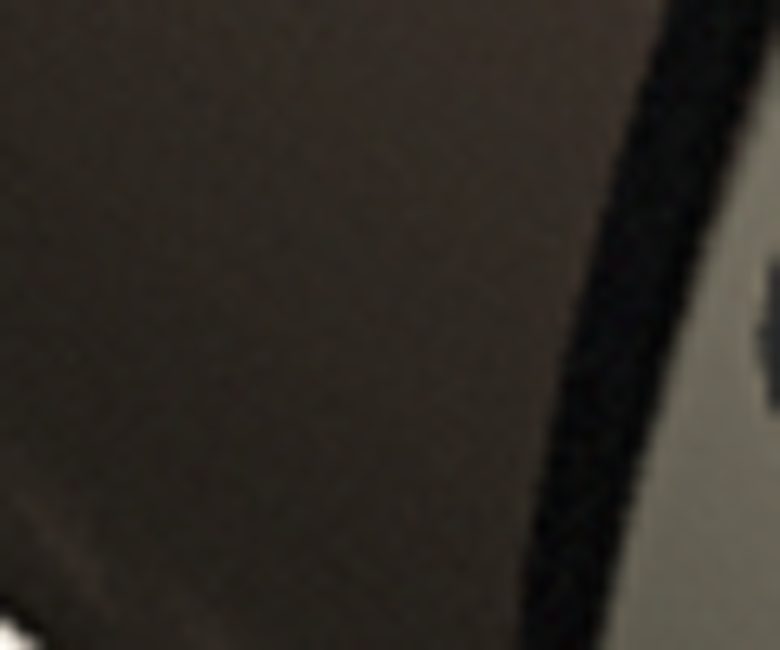

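View pics/j_side.png

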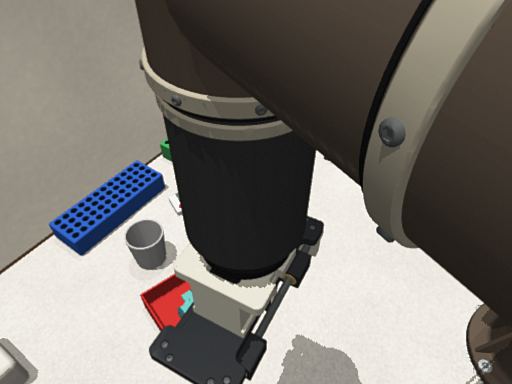

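```bash
python3 - <<'E'
from h import *
go((.175,.652,.249,-15))
E
```

```text
t 18.0 pos [0.3501 0.3682 0.3256] rot [179.9  -1.    7.6] F [ 0.3 -0.6 -0.2] w 0.062 q [ 1.21  0.03 -0.24  0.02 -1.3   0.49]
[-0.1374 -0.3046  0.0738] [-0.1 -1.  22.6]
```

Emit:
jog_arm(motion=[[[-0.137, -0.305, 0.074, 0, -1, 22.6, 0.062], [-0.137, -0.305, 0.074, 0, -1, 22.6, 0.062], [-0.137, -0.305, 0.074, 0, -1, 22.6, 0.062], [-0.137, -0.305, 0.074, 0, -1, 22.6, 0.062], [-0.137, -0.305, 0.074, 0, -1, 22.6, 0.062], [-0.137, -0.305, 0.074, 0, -1, 22.6, 0.062], [-0.137, -0.305, 0.074, 0, -1, 22.6, 0.062], [-0.137, -0.305, 0.074, 0, -1, 22.6, 0.062]]])

```text
t: 18.8
eef_pos: [0.1744, 0.6537, 0.2462]
ee_rot: [3.14, 0.001, -0.261]
force: [0.2, -0.4, -0.6]
width: 0.0621
```

```bash
python3 - <<'E'
from h import *
im=optics.grab_frame('side'); crop(im,320,105,380,155,13,'pics/k3.png');cv2.imwrite('pics/k_side.png',im[:,:,::-1])
go()
E
```

```text
t 18.85 pos [0.1756 0.6523 0.2473] rot [179.9   0.  -15. ] F [ 0.8 -0.6  0.5] w 0.062 q [ 1.6   0.36  0.01 -0.   -1.22 -0.29]
```

View pics/k3.png

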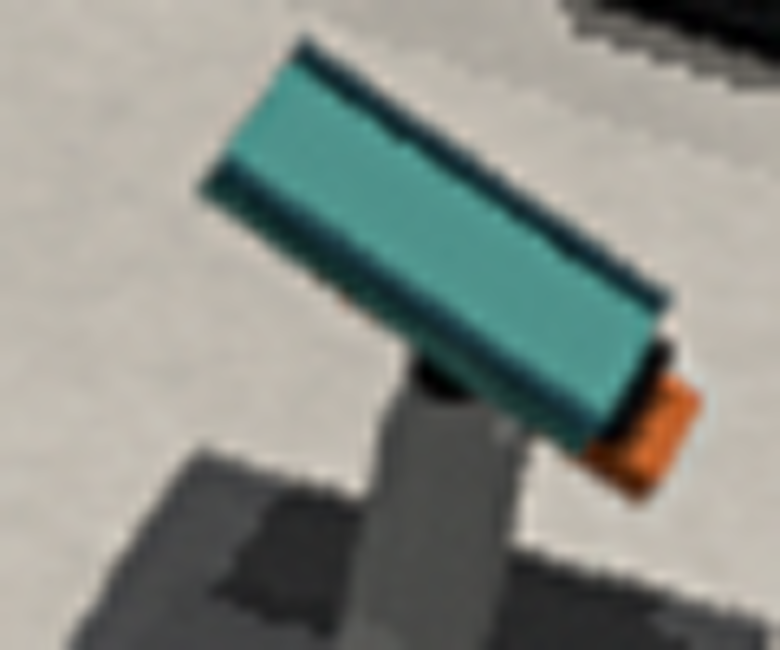

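View pics/k_side.png

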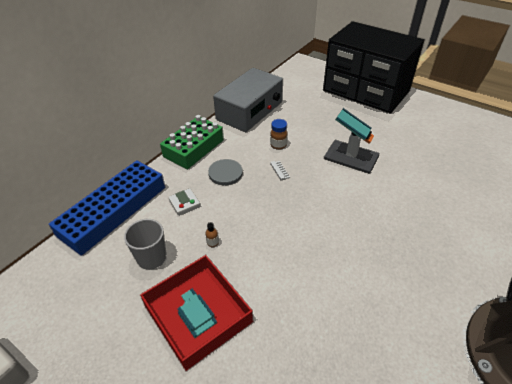

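```bash
python3 - <<'E'
from h import *
X,Y,Z=deckax();O=np.array((.5103,-.3066,.1));B=np.c_[X,Y,Z]
f=lambda p,o,s:((np.array(p,float)+.5)/s-.5+o)
def solve(obs):
    A=[];b=[]
    for n,px,c in obs:
        P0=O+B@np.array(c);p0=proj(n,P0)[0]
        A.append(np.c_[tuple((proj(n,P0+1e-3*B[:,i])[0]-p0) for i in range(3))]);b.append(np.array(px)-p0)
    A=np.vstack(A);b=np.hstack(b); x=np.linalg.lstsq(A,b,rcond=None)[0]; print('shift mm',x.round(2),'res px',(A@x-b).round(2).reshape(-1,2).tolist())
cx=.0128
t=lambda p:f(p,(360,205),10); s=lambda p:f(p,(320,105),13)
T=[('top',t(p),q) for p,q in [((53,135),(cx+.045,.025,.008)),((258,105),(cx+.045,-.025,.008)),((275,457),(cx-.045,-.025,.008)),((85,485),(cx-.045,.025,.008))]]
S=[('side',s(p),q) for p,q in [((303,37),(cx+.045,-.025,.008)),((203,192),(cx+.045,.025,0)),((580,458),(cx-.045,.025,0)),((668,300),(cx-.045,-.025,.008))]]
solve(T+S)
# centring directly in top view: low-end orange beyond stop vs plate
a=cv2.imread('pics/top0.png').astype(int);b=cv2.imread('pics/i_top.png').astype(int)
a2=cv2.imread('pics/side0.png').astype(int);b2=cv2.imread('pics/k_side.png').astype(int)
for n,u,v in(('top',a,b),('side',a2,b2)):
    for im in(u,v):
        m=(im[...,2]-im[...,0]>60)&(im[...,1]<110)
        r=np.zeros_like(m); 
        if n=='top': r[252:262,366:390]=1
        else: r[130:148,365:378]=1
        ys,xs=np.where(m&r); print(n,len(xs),xs.mean().round(2),ys.mean().round(2),ys.max(),xs.min(),xs.max())
E
```

```text
shift mm [ 0.69 -0.95 -0.51] res px [[0.28, 0.96], [0.08, 0.8], [0.89, 0.28], [0.02, 0.66], [-0.71, -0.02], [-1.45, 0.16], [-0.97, -0.02], [0.06, -0.5]]
top 38 376.97 255.29 257 371 383
top 38 376.97 255.29 257 371 383
side 49 368.02 136.35 142 365 372
side 28 369.64 138.25 142 366 372
```

```bash
python3 - <<'E'
from station import arm
print(arm.job_done())
E
```

```text
the job is handed in; nothing more can be done
None
```

The job is handed in at about 19 s. The chipped plate and then the short plate are in the red tray, stacked flat. The whole plate lies strips up on the orange deck with its low end on the stop lip.

**How it was set down:** I lowered the whole plate onto the deck with about 2–3 N, and one reading while seating it reached 5.9 N. I then slid it down the slope until the stop pushed back with about 5 N, released it, and backed straight off along the tool axis.

**Last checks:**
- **Centring:** across the two views the plate is about 0.1 mm off the deck's centre line. Each camera alone is good to only about 1–2 mm.
- **Deck:** in the top view its low end is in the same pixels as before the placing. In the side view its low-end corners also match.
- **Other things:** nothing else on the bench looks moved in either view. The arm is back at its start pose, touching nothing.

**Disagreements and limits:**
- The two cameras differ by about 3 mm along the slope, so I relied on the felt contact with the stop rather than on that measurement.
- Contact with the stop after release was judged only from the pictures, which show no gap; I did not test it by nudging the plate again.

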